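# Clamp a truck hanger in the V-block fixture

### The arm

A 6-joint arm with a two-finger parallel gripper is mounted at the origin on the work surface. World frame = base frame: x ahead of the robot, y to its left, z up, the work surface at z = 0. Lengths are in m, angles in rad, forces in N, time in s.
With the tool pointing down it reaches from about 0.3 to 0.875 m from the base axis. Payload 6.4 kg.
Tool frame: the origin (TCP) lies on the centre line of the jaws, within the pads' length; the fingertips stand 14 mm ahead of it and the grasp point (between the pads) lies 5 mm behind it; z points along the fingers, y is the direction in which the jaws open and shut (so a half turn about z gives the same grasp; the last joint's range is limited). The gripper opens to 85 mm and grips with 20 to 120 N. Pads are 22 mm wide; open, the fingers measure 114 mm over their backs; the gripper's body (76 mm by 85 mm) begins 54 mm behind the grasp point. The pads swing forward as they close: fully open they stand 13 mm farther back than shut.
Start: joints at [1.141, 0.181, 1.607, -0, 1.354, -0.206], TCP at [0.128, 0.561, 0.245] pointing down, gripper open.
Joint ranges: [-2.99, 2.99], [-0.89, 2.07], [0.3, 2.58], [-1.14, 4.28], [0, 2.63], [-3.12, 3.12]. Speed limits (rad/s): [2.57, 2.57, 3.01, 3.14, 3.14, 3.14].

### API

Orientations are given as a unit quaternion [w, x, y, z].
In Python, from bench import * gives the robot as it stands.
- The arm moves only by the tool servo_tool, never from a script. Its argument "plan" is a list that holds one entry, the list of rows, each a list of 5 numbers: the shift along the world's x, y, z in m, then the turn about the world's z in rad, then the gripper command: -1 is shut, 1 is fully open, values between are in proportion. In form: [[[tx, ty, tz, roll, claw], ...]]. A call has 1 to 8 rows; each row shifts and turns the commanded pose from where the row before left it; what a row does not reach is not made up. A row lasts 1/10 s, in which the tool goes at most 50 mm and 8.59 degrees, less where a joint would pass 70% of its speed; a pose out of reach is approached as far as the arm can. A call with a gripper value outside its range is refused whole. The fingers move at their own pace and stop on an object; the grip force is fixed at half the most. Time passes only in rows, so rows that do not move let the fingers close. It gives the time, the measured TCP pose, the force and the opening at its end, in the units of the state.
- get_obs(): the state, without advancing time (a new reading comes with each control period).
- camera(name): name is "scene" or "top" or "wrist"; returns a dict with "img" (400x640x3 uint8, blue, green, red), "camera_matrix" (3x3 intrinsics, pixels), "rvec" (rotation vector, rad) and "tvec" (3), from world to camera coordinates, as OpenCV has them. Camera axes: x right, y down, z forward; pixel columns grow to the right and rows downward; lengths in m; the calibration is good to about 2 mm. The wrist camera is an equidistant fisheye: a pixel r from the principal point sees the ray r / f radians off the axis. A picture is of the moment at which its call begins. There is no depth.
- hand_in(): hands the job in, once; it reports no verdict.
Trained networks look in a picture, given as the dict that the camera call returned (one of the last four; its "shot" number tells which), for a name from the list of things; names that differ only in an ending like _2 or _b are one class to them, and where a whole thing is asked for, a point or a joint stands for the part that bears it (a point fixed in the world has none). Each returns a list of dicts, best first, with "conf" (0 to 1); they miss things now and then, are a little off and sometimes report something else, mostly with a low value. They report only what shows in the picture. A call takes as long as a camera call. They do not tell look-alikes from the thing itself.
- trace(picture, thing): "mask" (400x640 bool, what is visible of it) and "rect" ([left, top, right, bottom] as shares, 0 to 1, of the picture: columns of its width, rows of its height, round what is visible of it).
- pinpoint(picture, thing): "centre" ([row, column] as shares, 0 to 1, of the picture: columns of its width, rows of its height: a listed point, or the origin of a listed thing).
The state is a dict: "time_s": time; "q": joint angles; "dq": joint speeds; "joint_efforts": joint torques, N m; "eef_pos": TCP position; "eef_rot": TCP orientation; "wrist_force": force on the tool from outside, world axes, zero at the start; "torque": the same for the moment, N m; "opening": opening from 0.0 (shut) to 1.0 (fully open).
Only numpy, scipy, OpenCV 4.12 (cv2) and the standard library are available. Lean on these libraries where they do the work, as an engineer would, in place of code of your own. Each camera call takes 0.05 s, during which the arm holds its last target.

### The job

Take the navy truck hanger off the turntable and lay it gently in the V-block fixture, then slide it along the V until its end bears on the brass end stop with about 5 newtons. Then swing the clamp strap over and press it down until its spring foot grips the hanger with about 10 newtons, without crushing it, and let go. Leave the other goods where they are.

Things in the scene. Friction and masses are not known exactly. Their poses are not given: they have to be found in the camera images.
- hanger: navy truck hanger: steel bar 28 mm in diameter, 110 mm long, with an 8 mm axle stub standing 20 mm out of each end (150 mm overall, both ends alike), about 340 g. Origin at its centre on its axis; y runs along the bar. It starts level in two saddles on the turntable, its axis 46 mm above the counter, its middle free to grip.
- vise: V-block fixture, fixed; base 12 mm thick, two aluminium 90 degree Vs 20 mm wide, centred at y = +-40 mm, 56 mm across, tops 51 mm above the counter. Origin on the counter midway between them; y runs along the V to the stop, x to the strap's hinge. A seated hanger's axis is at x = 0, 50 mm above the counter, along y. Hinge posts 92 mm high at x 50 to 70, y -25 to 25 mm.
- stop: brass end stop, fixed rigidly on the fixture's base at a setting that differs each time; a plate 40 mm wide, 14 mm thick, its top 64 mm above the counter. Origin at the foot of the face that looks to the V, 12 mm above the counter; axes as the fixture's.
- stop_face (a point): point on the stop's face where the hanger's axle end should bear, 50 mm above the counter, on the V's centre line. Home, the hanger's centre lies 75 mm short of it along the V (-y of the fixture).
- strap (a joint): angle of the clamp strap about its hinge, rad: 0 = level over the hanger, pointing to the fixture's -x; 1.57 = upright; about 2.5 = swung back open, as it starts. Stiff hinge: it stays where it is left, which also holds the clamp closed; a drag of about 9.6 N at the handle (1.1 N m) resists all movement. Lower limit -0.3.
- hinge (a point): centre of the strap's hinge, 82 mm above the counter, 60 mm from the V's centre line on its +x side; the hinge axis is parallel to the fixture's y.
- handle_left (a point): point on the red round cross-bar (12 mm in diameter, 100 mm long, parallel to the fixture's y) at the strap's free end, 115 mm from the hinge, 34 mm to the +y side of the strap's middle; a place to pinch. The strap itself is 22 mm wide and 8 mm thick.
- handle_right (a point): the same on the -y side.
- spindle: brass nut in the strap 60 mm from the hinge, over the V when level; origin at mid strap. Its rubber foot (18 mm wide) reaches 9 to 27 mm below this: the setting differs each time, is not measured and stays fixed. It meets the hanger at a strap angle between -0.17 and 0.17. The foot is sprung, 6 N per mm, 7 mm travel; each N of foot force adds about 0.52 N to the handle push, over the hinge drag.
- turntable: black steel turntable, 300 mm in diameter, top 22 mm above the counter; it stands still and does not turn. Origin on the counter at its centre. Two small grey V saddles, 36 to 48 mm to either side of the centre along its y, carry the hanger, whose centre is within 6 mm of the turntable's centre.
- wheel_a: cream wheel, 52 mm in diameter, 32 mm high, lying flat on the turntable; origin at its underside. Bystander.
- wheel_b: the other cream wheel, the same. Bystander.
- nut_jar: brass axle nut jar, 44 mm in diameter, 55 mm high, on the turntable; origin at its underside. Bystander.
- skate_tool: silver T-shaped pocket skate tool, 75 by 44 mm, 12 mm thick, lying on the turntable past one end of the hanger; origin at its underside. Bystander.
- bearing_tin: red and steel round tin, 64 mm in diameter, 30 mm high, on the counter beyond the turntable and fixture; origin at its underside. Bystander.
- wax_block: yellow wax block 60 x 40 x 25 mm on the counter to the left of the fixture; origin at its underside. Bystander.
Mind the look-alikes: they are no part of the job. What is meant by the hanger is not green, and is the larger of those in its own colour. Leave any pink look-alike of the vise alone.

How it is judged:
By the outcome, as a careful person would: the job done as asked, in the order asked, and still so for the second after the job is handed in, with the robot touching nothing.
It also fails if it takes over 72 s, if anything falls off the work surface, if the arm or the gripper's body presses on something with over 40 N, if the wrist force passes 120 N, or if a joint passes its speed limit or range.

## Working session

There is one attempt and no reset: what is moved stays moved. The work goes in short steps, Python scripts to look and compute and a tool call to move; the robot and the scene stay as the last step left them, time stands still between calls to the robot, and variables do not carry over. Pictures are saved under pics/ and viewed, and the job is handed in when it is done.

Besides the shell and the picture viewer there is one more tool, called after ">>>" as a command line: name --argument value ..., lists and objects as JSON in quotes. servo_tool: Moves the arm, as the interface text tells. Its arguments: {"type":"object","properties":{"plan":{"type":"array"}},"required":["plan"]}

```bash
ls; mkdir -p pics; cat > h.py <<'E'
from bench import *
import numpy as np, cv2, json
def ray(p,rc):
    # rc row,col pixels -> origin, dir world
    K=np.array(p["camera_matrix"]);R,_=cv2.Rodrigues(np.array(p["rvec"],float));t=np.array(p["tvec"],float).ravel()
    u=(rc[1]-K[0,2])/K[0,0];v=(rc[0]-K[1,2])/K[1,1]
    if p.get("fish"):
        r=np.hypot(u,v);s=np.sin(r)/max(r,1e-9);d=np.array([u*s,v*s,np.cos(r)])
    else: d=np.array([u,v,1.])
    return -R.T@t, R.T@d
def onz(p,rc,z):
    o,d=ray(p,rc);return o+d*(z-o[2])/d[2]
def proj(p,X):
    K=np.array(p["camera_matrix"]);R,_=cv2.Rodrigues(np.array(p["rvec"],float));t=np.array(p["tvec"],float).ravel()
    c=R@np.array(X)+t
    if p.get("fish"):
        th=np.arctan2(np.hypot(c[0],c[1]),c[2]);n=np.hypot(c[0],c[1]);return K[1,2]+K[1,1]*th*c[1]/n,K[0,2]+K[0,0]*th*c[0]/n
    return K[1,2]+K[1,1]*c[1]/c[2],K[0,2]+K[0,0]*c[0]/c[2]
def cam(n):
    p=camera(n);p["fish"]=(n=="wrist");return p
def tri(rays):
    A=np.zeros((3,3));b=np.zeros(3)
    for o,d in rays:
        d=d/np.linalg.norm(d);M=np.eye(3)-np.outer(d,d);A+=M;b+=M@o
    return np.linalg.solve(A,b)
E
python3 - <<'E'
from h import *
o=get_obs();print({k:np.round(v,3) for k,v in o.items()})
for n in["scene","top"]:
    p=cam(n);cv2.imwrite(f"pics/{n}0.png",p["img"]);
    R,_=cv2.Rodrigues(np.array(p["rvec"]));print(n,p.keys(),-R.T@np.array(p["tvec"]).ravel())
    for th in["hanger","vise","stop","stop_face","hinge","handle_left","handle_right","spindle","turntable","strap"]:
        try: print(th,[(np.round(np.array(d["centre"])*[400,640],1).tolist(),round(d["conf"],2)) for d in pinpoint(p,th)])
        except Exception as e: print(th,e)
E
```

```text
pics
{'time_s': np.float64(0.0), 'q': array([ 1.141,  0.182,  1.608,  0.   ,  1.354, -0.206]), 'dq': array([ 0.001,  0.   ,  0.   , -0.001, -0.002, -0.002]), 'joint_efforts': array([ 1.0000e-03, -4.4488e+01, -3.5133e+01, -0.0000e+00,  9.0000e-03,
        0.0000e+00]), 'eef_pos': array([0.127, 0.56 , 0.244]), 'eef_rot': array([-0.   ,  0.112,  0.994, -0.001]), 'wrist_force': array([ 0.334,  0.454, -0.524]), 'torque': array([-0.015,  0.002, -0.018]), 'opening': np.float64(0.997)}
scene dict_keys(['img', 'camera_matrix', 'rvec', 'tvec', 'shot', 'fish']) [ 1.21391718 -0.0860329   1.04240631]
hanger [([227.4, 210.2], 0.86), ([264.7, 389.1], 0.67), ([149.5, 194.4], 0.53), ([255.4, 177.7], 0.38)]
vise [([141.3, 366.7], 0.91), ([204.7, 376.1], 0.75)]
stop [([196.4, 397.3], 0.57)]
stop_face [([185.8, 398.1], 0.51), ([210.8, 415.6], 0.51), ([203.2, 374.2], 0.21)]
hinge [([200.1, 384.4], 0.86), ([135.4, 374.8], 0.72)]
handle_left [([209.0, 413.7], 0.73), ([108.5, 377.5], 0.71), ([212.9, 392.9], 0.51), ([201.8, 385.2], 0.4)]
handle_right [([213.3, 388.9], 0.6), ([108.3, 353.4], 0.56)]
spindle [(
[... 379 characters left out ...]
, 414.3], 0.73), ([137.9, 267.3], 0.72), ([178.5, 436.5], 0.71), ([300.2, 423.8], 0.5)]
vise [([205.9, 264.8], 0.84), ([284.8, 242.9], 0.76), ([180.0, 438.7], 0.38)]
stop [([206.0, 238.3], 0.51), ([194.4, 412.6], 0.45)]
stop_face [([209.0, 232.9], 0.71)]
hinge [([181.5, 256.9], 0.74), ([266.0, 243.6], 0.61)]
handle_left [([147.4, 242.8], 0.83), ([303.9, 225.5], 0.67)]
handle_right [([308.8, 251.6], 0.98), ([146.0, 265.1], 0.64)]
spindle [([150.2, 241.4], 0.58), ([166.3, 256.6], 0.48), ([287.4, 240.5], 0.37)]
turntable [([197.1, 405.3], 0.62)]
strap it knows: bearing_tin, handle_left, handle_right, hanger, hinge, nut_jar, skate_tool, spindle, stop, stop_face, turntable, vise, wax_block, wheel
```

View pics/scene0.png

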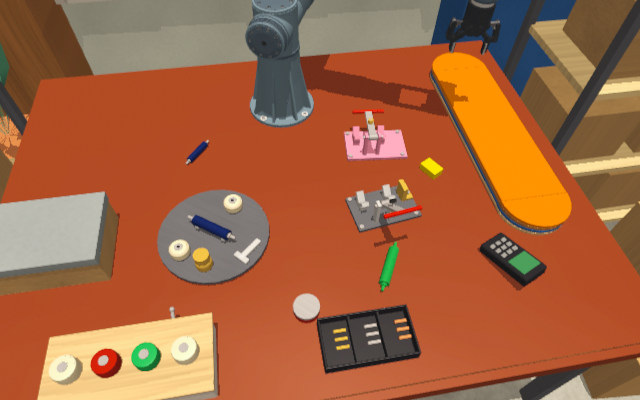

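View pics/top0.png

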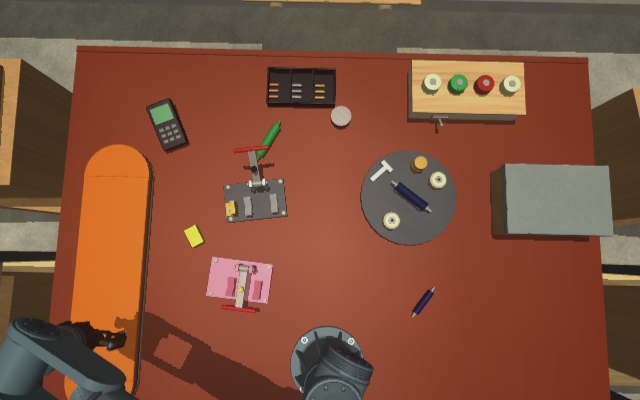

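```bash
python3 - <<'E'
import cv2
a=cv2.imread('pics/top0.png');s=cv2.imread('pics/scene0.png')
cv2.imwrite('pics/c1.png',cv2.resize(a[110:330,190:490],None,fx=2.6,fy=2.6,interpolation=cv2.INTER_CUBIC))
cv2.imwrite('pics/c2.png',cv2.resize(s[90:290,150:430],None,fx=2.8,fy=2.8,interpolation=cv2.INTER_CUBIC))
E
```

```text
(no output)
```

View pics/c1.png

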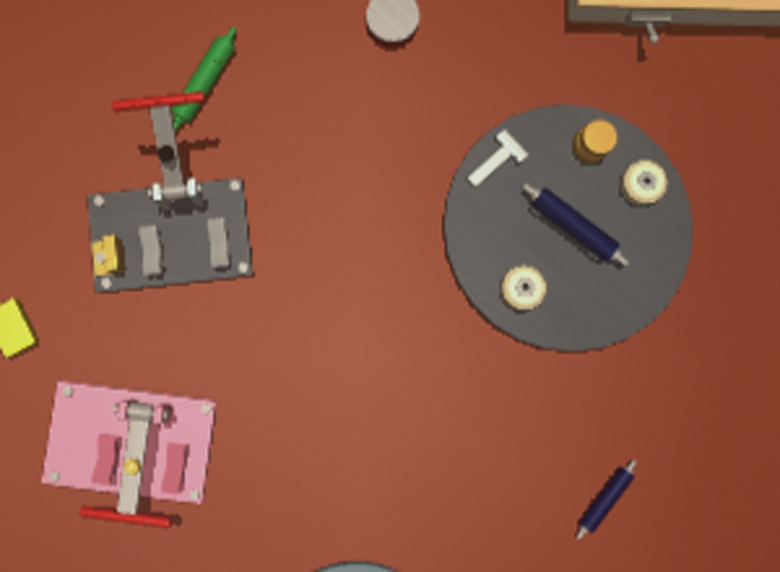

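View pics/c2.png

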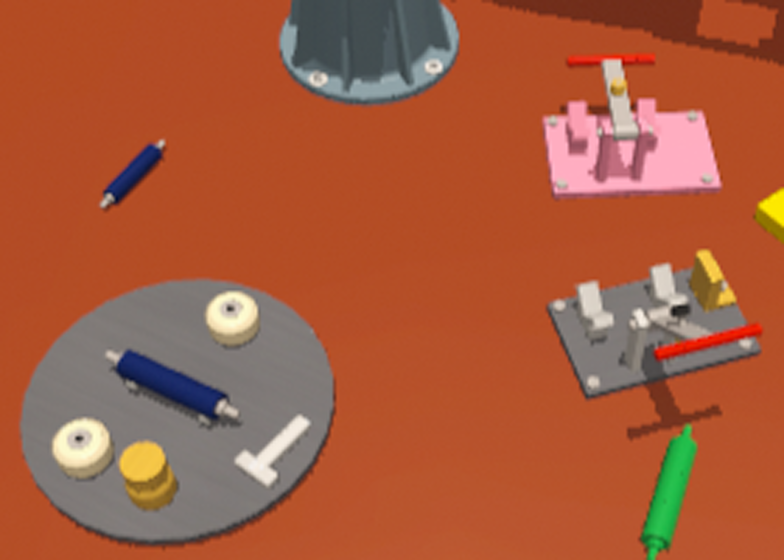

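The candidates for the hanger in the top picture are navy on the turntable at (row 196, col 411), a small navy bar on the counter at (301, 423), and a green bar at (138, 268). The turntable one is the larger navy one, so it is the hanger. Crop c1 confirms this. The real vise is the grey fixture at (203, 256), not the pink one at (282, 240). It has the brass stop on its left (+y) and the strap swung away to +x.

```bash
cat > meas.py <<'E'
from h import *
def navy(p,box=None):
    hsv=cv2.cvtColor(p["img"],cv2.COLOR_BGR2HSV)
    m=((hsv[...,0]>105)&(hsv[...,0]<130)&(hsv[...,1]>120)&(hsv[...,2]>25)).astype(np.uint8)
    if box: 
        k=np.zeros_like(m);k[box[0]:box[1],box[2]:box[3]]=1;m*=k
    n,l,st,c=cv2.connectedComponentsWithStats(m)
    i=1+np.argmax(st[1:,4]);return l==i
E
python3 - <<'E'
from meas import *
for n,box in(("top",(150,250,350,460)),("scene",(190,260,160,260))):
    p=cam(n);m=navy(p,box);r,c=np.nonzero(m);
    P=np.array([onz(p,(a,b),0.046)[:2] for a,b in zip(r,c)]);mu=P.mean(0);w,v=np.linalg.eigh(np.cov(P.T));print(n,len(r),mu,np.sqrt(w*12),v[:,1],np.arctan2(v[1,1],v[0,1]),(r.mean(),c.mean()))
    t=pinpoint(p,"turntable");print([onz(p,np.array(d["centre"])*[400,640],0.0) for d in t[:1]])
    # fixture
    for th,z in(("vise",0),("stop",.012),("stop_face",.05),("hinge",.082),("handle_left",.1),("handle_right",.1),("spindle",.1)):
        for d in pinpoint(p,th):
            X=onz(p,np.array(d["centre"])*[400,640],z)
            if X[0]>.35 and X[1]>0.05: print(th,X.round(4),round(d["conf"],2))
E
```

```text
top 2 [ 0.49110196 -0.28175233] [       nan 0.01045237] [0.70538631 0.70882308] 0.7878283328195993 (np.float64(201.5), np.float64(422.5))
[array([ 0.51167404, -0.2516933 ,  0.        ])]
vise [0.4749 0.2036 0.    ] 0.71
stop [0.4663 0.2852 0.012 ] 0.49
stop_face [0.4587 0.2866 0.05  ] 0.49
hinge [0.5304 0.2317 0.082 ] 0.75
handle_left [0.6293 0.2662 0.1   ] 0.61
handle_right [0.634  0.1965 0.1   ] 0.7
spindle [0.5821 0.2267 0.1   ] 0.55
scene 356 [ 0.50586414 -0.25016783] [0.02777671 0.11007905] [0.61284054 0.7902066 ] 0.9111460479759805 (np.float64(226.41573033707866), np.float64(210.01404494382024))
[array([ 0.51174207, -0.24113665,  0.        ])]
vise [0.4677 0.2243 0.    ] 0.65
stop [0.466  0.2832 0.012 ] 0.59
stop_face [0.4504 0.2905 0.05  ] 0.48
hinge [0.5221 0.2227 0.082 ] 0.6
handle_right [0.5681 0.2252 0.1   ] 0.88
spindle [0.5678 0.2374 0.1   ] 0.47<stdin>:4: RuntimeWarning: invalid value encountered in sqrt
```

>>> servo_tool --plan '[[[0.032,-0.036,0.01,-0.149,1],[0.032,-0.036,0.01,-0.149,1],[0.032,-0.036,0.01,-0.149,1],[0.032,-0.036,0.01,-0.149,1],[0.032,-0.036,0.01,-0.149,1],[0.032,-0.036,0.01,-0.149,1],[0.032,-0.036,0.01,-0.149,1],[0.032,-0.036,0.01,-0.149,1]]]'

```text
time_s: 2.7
eef_pos: [0.3845, 0.271, 0.326]
eef_rot: [0.0, 0.653, 0.758, 0.0]
wrist_force: [1.2, 0.8, -0.4]
opening: 1.0
```

>>> servo_tool --plan '[[[0.02,-0.03,0,-0.08,1],[0.0,-0.02,0,0,1],[0,0,0,0,1]]]'

```text
time_s: 3.0
eef_pos: [0.4043, 0.2206, 0.3253]
eef_rot: [0.0, 0.681, 0.732, -0.0]
wrist_force: [0.4, -0.2, 0.5]
opening: 1.001
```

```bash
python3 - <<'E'
from meas import *
o=get_obs();print({k:np.round(v,3) for k,v in o.items()})
p=cam("wrist");cv2.imwrite("pics/w1.png",p["img"]);np.savez("w1.npz",**p)
R,_=cv2.Rodrigues(np.array(p["rvec"],float));print(-R.T@np.array(p["tvec"]).ravel(),R[2],np.array(p["camera_matrix"]))
for th,z in(("vise",0),("stop",.012),("stop_face",.05),("hinge",.082),("handle_left",.1),("handle_right",.1),("spindle",.1)):
    for d in pinpoint(p,th):
        X=onz(p,np.array(d["centre"])*[400,640],z);print(th,np.round(np.array(d["centre"])*[400,640],1),X.round(4),round(d["conf"],2))
E
```

```text
{'time_s': np.float64(3.0), 'q': array([ 2.410e-01, -1.440e-01,  1.776e+00, -1.000e-03,  1.510e+00,
        1.700e-01]), 'dq': array([ 0.057,  0.009, -0.008,  0.025, -0.009,  0.04 ]), 'joint_efforts': array([-1.3810e+00, -2.9550e+01, -3.7067e+01, -2.5800e-01,  2.0000e-02,
       -3.7800e-01]), 'eef_pos': array([0.404, 0.221, 0.325]), 'eef_rot': array([ 0.   ,  0.681,  0.732, -0.   ]), 'wrist_force': array([ 0.447, -0.231,  0.491]), 'torque': array([-0.039, -0.012, -0.013]), 'opening': np.float64(1.001)}
[0.39769291 0.29795737 0.45476185] [ 0.0216441  -0.30246503 -0.95291471] [[309.70691629   0.         320.59092734]
 [  0.         309.70691629 199.56872931]
 [  0.           0.           1.        ]]
vise [129.3 202.6] [0.2196 0.2533 0.    ] 0.97
vise [164.7 367.8] [0.4749 0.2137 0.    ] 0.72
stop [116.6 366.9] [0.4646 0.2858 0.012 ] 0.62
stop_face [113.5 369.8] [0.4623 0.2913 0.05  ] 0.86
stop_face [214.5 501.5] [0.6939 0.1653 0.05  ] 0.37
hinge [137.7 224. ] [0.2808 0.2514 0.082 ] 0.94
hinge [174.9 419.7] [0.5301 0.2217 0.082 ] 0.86
hinge [353.1 398. ] [ 0.5583 -0.0861  0.082 ] 0.32
handle_left [155.3 510.2] [0.6511 0.2645 0.1   ] 0.92
handle_left [105.7 149.4] [0.1831 0.293  0.1   ] 0.7
handle_right [154.4 143.3] [0.1721 0.2301 0.1   ] 0.83
handle_right [213.  505.7] [0.6642 0.1843 0.1   ] 0.75
spindle [184.5 463.9] [0.5866 0.2187 0.1   ] 0.58
spindle [ 23.7 309.3] [0.3782 0.3912 0.1   ] 0.57
spindle [134.1 178.1] [0.2254 0.2568 0.1   ] 0.46
```

View pics/w1.png

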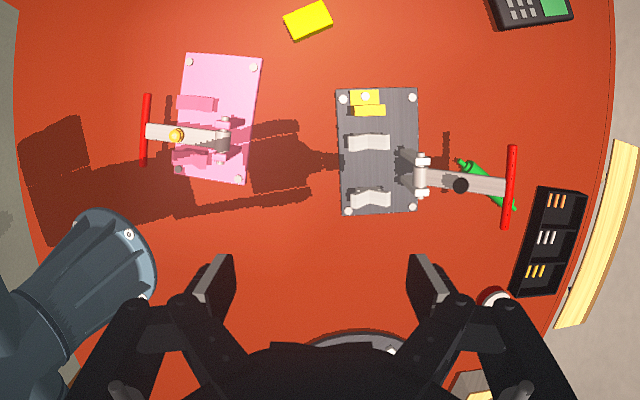

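```bash
python3 - <<'E'
import cv2
a=cv2.imread('pics/w1.png')[80:225,325:445]
a=cv2.resize(a,None,fx=4,fy=4,interpolation=cv2.INTER_CUBIC)
for i in range(0,145,20): cv2.putText(a,str(80+i),(0,i*4+8),0,.4,(255,255,0),1); cv2.line(a,(0,i*4),(8,i*4),(255,255,0),1)
for i in range(0,120,20): cv2.putText(a,str(325+i),(i*4,10),0,.4,(0,255,255),1); cv2.line(a,(i*4,0),(i*4,8),(0,255,255),1)
cv2.imwrite('pics/c3.png',a)
E
```

```text
(no output)
```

View pics/c3.png

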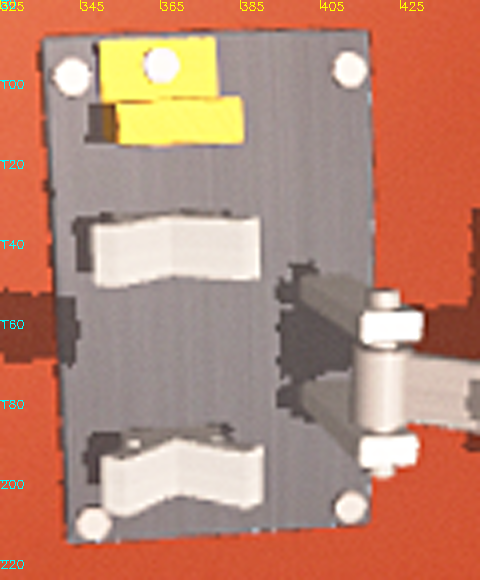

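```bash
cat > fit.py <<'E'
from meas import *
from scipy.optimize import least_squares
d=np.load("w1.npz",allow_pickle=True);p={k:d[k] for k in d.files};p["fish"]=True
F=[(-.028,.03,.051,95,287),(.028,.03,.051,260,277),(-.028,.05,.051,92,222),(.028,.05,.051,259,217),(-.028,-.05,.051,107,516),(.028,-.05,.051,262,507),(-.028,-.03,.051,101,457),(.028,-.03,.051,262,446)]
S=[(-.02,118,144),(.02,243,142),]
H=(.06,0,.082,382,384)
def W(v,f):
    c,s=np.cos(v[2]),np.sin(v[2]);return (v[0]+c*f[0]-s*f[1],v[1]+s*f[0]+c*f[1],f[2])
def res(v):
    r=[]
    for f in F:
        a=proj(p,W(v,f));r+=[a[0]-80-f[4]/4,a[1]-325-f[3]/4]
    for f in S:
        a=proj(p,W(v,(f[0],v[3],.064)));r+=[a[0]-80-f[2]/4,a[1]-325-f[1]/4]
    a=proj(p,W(v,H));r+=[a[1]-325-H[3]/4]
    return r
s=least_squares(res,[.468,.22,.08,.07],loss="soft_l1",f_scale=1.)
if __name__=="__main__":
    print(s.x,np.round(res(s.x),2))
    v=s.x
    print("stopface",W(v,(0,v[3],.05)),"home centre",W(v,(0,v[3]-.075,.05)),"hinge",W(v,(.06,0,.082)))
E
python3 fit.py
```

```text
[0.47092217 0.21328396 0.13531616 0.076212  ] [-0.61  0.07 -0.04  0.38  0.61  0.11  0.11  0.31 -0.55 -0.67 -0.81  0.11
  0.4   0.35  0.76  0.2   0.3  -0.18 -0.29 -0.2  -0.6 ]
stopface (np.float64(0.4606408930998905), np.float64(0.28879928835392116), 0.05) home centre (np.float64(0.47075866236954), np.float64(0.21448488366003873), 0.05) hinge (np.float64(0.53037368906469), np.float64(0.22137817984828448), 0.082)
```

```bash
python3 - <<'E'
from fit import *
def yaws(p,pts):
    P=[onz(p,q,.012)[:2] for q in pts];P=np.array(P)
    e=[P[1]-P[0],P[2]-P[3],P[0]-P[3],P[1]-P[2]]
    print(P.mean(0),[round(float(np.arctan2(a[1],a[0])),3) for a in e],[round(float(np.linalg.norm(a)),4) for a in e])
# order: (-x,+y),(+x,+y),(+x,-y),(-x,-y)
yaws(p,[(80+38/4,325+42/4),(80+32/4,325+370/4),(80+521/4,325+369/4),(80+543/4,325+70/4)])
t=cam("top")
yaws(t,[(110+b/2.6,190+a/2.6) for a,b in[(96,292),(88,193),(243,180),(253,276)]])
# bolts
yaws(p,[(80+b/4,325+a/4) for a,b in[(73,76),(350,70),(351,507),(94,523)]])
yaws(t,[(110+b/2.6,190+a/2.6) for a,b in[(106,283),(99,201),(236,185),(243,267)]])
E
```

```text
[0.4889091  0.23538673] [0.133, 0.143, 1.71, 1.705] [0.1194, 0.1185, 0.1884, 0.1872]
[0.48680877 0.23347186] [0.13, 0.134, 1.696, 1.679] [0.1207, 0.1176, 0.1887, 0.1882]
[0.49029209 0.23196454] [0.134, 0.132, 1.706, 1.708] [0.1011, 0.1013, 0.1667, 0.1668]
[0.48825391 0.23232279] [0.134, 0.117, 1.711, 1.712] [0.1, 0.1003, 0.1651, 0.1667]
```

>>> servo_tool --plan '[[[0.009,-0.048,0,-0.09,1],[0.009,-0.048,0,-0.09,1],[0.009,-0.048,0,-0.09,1],[0.009,-0.048,0,-0.09,1],[0.009,-0.048,0,-0.09,1],[0.009,-0.048,0,-0.09,1],[0.009,-0.048,0,-0.09,1],[0.009,-0.048,0,-0.09,1]]]'

```text
time_s: 4.25
eef_pos: [0.4758, -0.1631, 0.3254]
eef_rot: [0.0, 0.895, 0.445, 0.0]
wrist_force: [1.5, 0.5, -0.1]
opening: 0.998
```

>>> servo_tool --plan '[[[0.009,-0.048,0,0,1],[0.009,-0.048,0,0,1],[0,0,0,0,1],[0,0,0,0,1]]]'

```text
time_s: 4.65
eef_pos: [0.4935, -0.258, 0.3245]
eef_rot: [-0.001, 0.895, 0.446, -0.0]
wrist_force: [-1.3, 0.9, 0.2]
opening: 0.999
```

```bash
python3 - <<'E'
from meas import *
o=get_obs();print({k:np.round(v,3) for k,v in o.items()})
p=cam("wrist");cv2.imwrite("pics/w2.png",p["img"]);np.savez("w2.npz",**p)
for d in trace(p,"hanger"):
    m=d["mask"];r,c=np.nonzero(m);
    P=np.array([onz(p,(a,b),0.046)[:2] for a,b in zip(r,c)]);mu=P.mean(0);w,v=np.linalg.eigh(np.cov(P.T));print(d["conf"],len(r),mu,np.sqrt(w*12),np.arctan2(v[1,1],v[0,1]),(r.mean(),c.mean()))
for d in pinpoint(p,"hanger"): print(onz(p,np.array(d["centre"])*[400,640],.046),d["conf"])
E
```

```text
{'time_s': np.float64(4.65), 'q': array([-0.695,  0.085,  1.554,  0.   ,  1.504, -0.048]), 'dq': array([ 0.036, -0.034,  0.025,  0.003,  0.002,  0.005]), 'joint_efforts': array([ -1.458, -40.378, -37.557,  -0.145,  -0.138,  -0.06 ]), 'eef_pos': array([ 0.494, -0.258,  0.324]), 'eef_rot': array([-0.001,  0.895,  0.446, -0.   ]), 'wrist_force': array([-1.273,  0.904,  0.234]), 'torque': array([ 0.011,  0.039, -0.041]), 'opening': np.float64(0.999)}
0.63 1942 [ 0.50717559 -0.24681641] [0.02632551 0.12930278] 0.9349788593202637 (np.float64(149.00463439752832), np.float64(324.7317198764161))
0.63 221 [ 0.19662986 -0.26730842] [0.01861608 0.04517174] 2.6555181737678506 (np.float64(276.03619909502265), np.float64(182.0950226244344))
[ 0.21723533 -0.28759957  0.046     ] 0.79
[ 0.50695895 -0.24807178  0.046     ] 0.63
[ 0.5823679  -0.15482316  0.046     ] 0.29
```

View pics/w2.png

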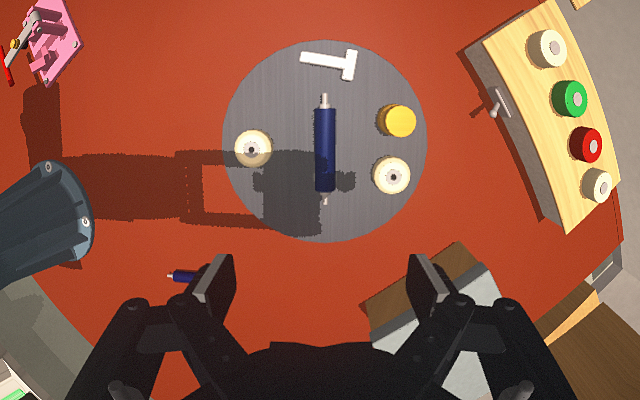

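```bash
python3 - <<'E'
from meas import *
d=np.load("w2.npz",allow_pickle=True);p={k:d[k] for k in d.files};p["fish"]=True
a=cv2.resize(p["img"][80:220,285:365],None,fx=5,fy=5,interpolation=cv2.INTER_CUBIC)[:700]
for i in range(0,140,10): cv2.putText(a,str(80+i),(0,i*5+4),0,.4,(255,255,0),1)
cv2.imwrite('pics/c4.png',cv2.resize(a,None,fx=.85,fy=.85))
m=navy(p,(80,220,290,360));r,c=np.nonzero(m);print(r.min(),r.max(),len(r))
for lo,hi in((105,120),(130,150),(160,180)):
    k=(r>=lo)&(r<hi);L=[];
    for q in range(lo,hi): L.append((c[r==q].min()+c[r==q].max())/2)
    L=np.mean(L);print((lo+hi-1)/2,L,onz(p,((lo+hi-1)/2,L),.046))
E
```

```text
109 173 689Traceback (most recent call last):
  File "<stdin>", line 9, in <module>
    return umr_minimum(a, axis, None, out, keepdims, initial, where)
ValueError: zero-size array to reduction operation minimum which has no identity
```

View pics/c4.png

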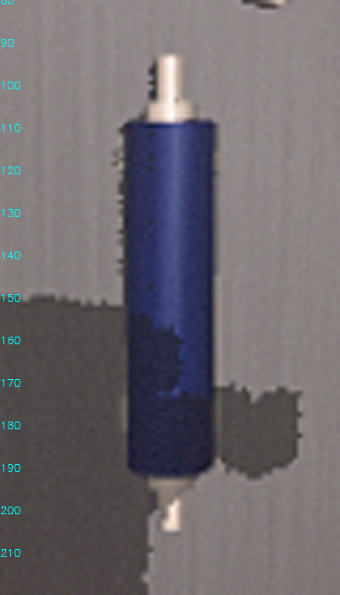

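```bash
python3 - <<'E'
from meas import *
d=np.load("w2.npz",allow_pickle=True);p={k:d[k] for k in d.files};p["fish"]=True
a=onz(p,(92.9,325),.047);b=onz(p,(204.7,325.2),.047);print(a,b,np.linalg.norm(a-b),(a+b)/2,np.arctan2(*(a-b)[[1,0]]))
E
```

```text
[ 0.5523128  -0.18721834  0.047     ] [ 0.46155444 -0.30881548  0.047     ] 0.15173313709679334 [ 0.50693362 -0.24801691  0.047     ] 0.9296124316776503
```

>>> servo_tool --plan '[[[0.013,0.009,-0.03,0.005,0.4],[0,0,-0.045,0,0.4],[0,0,-0.045,0,0.4],[0,0,-0.045,0,0.4],[0,0,-0.04,0,0.4],[0,0,-0.025,0,0.4],[0,0,0,0,0.4]]]'

```text
time_s: 5.5
eef_pos: [0.5043, -0.245, 0.0917]
eef_rot: [-0.003, 0.893, 0.45, -0.002]
wrist_force: [0.3, -0.1, 0.5]
opening: 0.702
```

```bash
python3 - <<'E'
from meas import *
o=get_obs();print({k:np.round(v,4) for k,v in o.items()})
p=cam("wrist");cv2.imwrite("pics/w3.png",p["img"])
E
```

```text
{'time_s': np.float64(5.5), 'q': array([-6.6390e-01,  3.4070e-01,  1.7500e+00,  1.0000e-04,  1.0585e+00,
       -2.5900e-02]), 'dq': array([-0.0013, -0.0573, -0.0615, -0.0009,  0.0495, -0.0011]), 'joint_efforts': array([-4.62500e-01, -4.63754e+01, -2.99996e+01, -1.93000e-02,
       -6.82900e-01,  6.00000e-04]), 'eef_pos': array([ 0.5043, -0.245 ,  0.0917]), 'eef_rot': array([-0.0035,  0.8932,  0.4497, -0.0016]), 'wrist_force': array([ 0.2837, -0.0882,  0.5481]), 'torque': array([0.0445, 0.0307, 0.0073]), 'opening': np.float64(0.7021)}
```

View pics/w3.png

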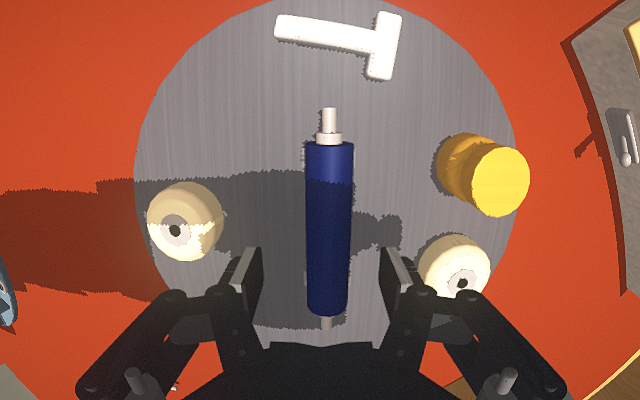

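>>> servo_tool --plan '[[[0,0,0,0,0.2],[0,0,0,0,0.2]]]'

```text
time_s: 5.75
eef_pos: [0.5081, -0.249, 0.0978]
eef_rot: [0.002, 0.893, 0.449, 0.001]
wrist_force: [1.2, -0.1, 1.2]
opening: 0.601
```

>>> servo_tool --plan '[[[0,0,-0.008,0,0.2],[0,0,-0.013,0,0.2],[0,0,-0.014,0,0.2],[0,0,-0.012,0,0.2],[0,0,-0.005,0,0.2],[0,0,-0.002,0,0.2],[0,0,0,0,0.2],[0,0,0,0,0.2]]]'

```text
time_s: 6.55
eef_pos: [0.5069, -0.2486, 0.0416]
eef_rot: [0.0, 0.894, 0.449, 0.0]
wrist_force: [0.5, -0.6, -0.2]
opening: 0.599
```

```bash
python3 - <<'E'
from meas import *
o=get_obs();print({k:np.round(v,4) for k,v in o.items()})
p=cam("wrist");cv2.imwrite("pics/w4.png",p["img"])
E
```

```text
{'time_s': np.float64(6.55), 'q': array([-0.6661,  0.4246,  1.7597,  0.    ,  0.9565, -0.0261]), 'dq': array([ 0.0024, -0.0062, -0.001 ,  0.001 , -0.002 ,  0.0027]), 'joint_efforts': array([-9.10000e-03, -4.78429e+01, -2.66894e+01, -8.00000e-04,
        9.90000e-03,  0.00000e+00]), 'eef_pos': array([ 0.5069, -0.2486,  0.0416]), 'eef_rot': array([3.000e-04, 8.936e-01, 4.488e-01, 2.000e-04]), 'wrist_force': array([ 0.524 , -0.6067, -0.1995]), 'torque': array([-0.0097, -0.0457, -0.0177]), 'opening': np.float64(0.5987)}
```

View pics/w4.png

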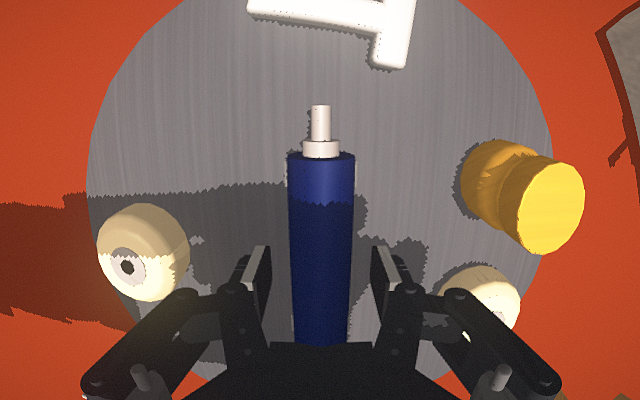

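The bar sits centred between the fingers, which are clear of the wheel at (480, 297). I'm closing the gripper.

>>> servo_tool --plan '[[[0,0,0,0,-1],[0,0,0,0,-1],[0,0,0,0,-1],[0,0,0,0,-1],[0,0,0,0,-1]]]'

```text
time_s: 7.1
eef_pos: [0.5069, -0.2485, 0.042]
eef_rot: [0.0, 0.894, 0.449, 0.0]
wrist_force: [-0.4, 0.6, 6.3]
opening: 0.307
```

>>> servo_tool --plan '[[[0,0,0.004,0,-1],[0,0,0.015,0,-1],[0,0,0.03,0,-1],[0,0,0.04,0,-1],[0,0,0.03,0,-1],[0,0,0.01,0,-1],[0,0,0,0,-1],[0,0,0,0,-1]]]'

```text
time_s: 7.9
eef_pos: [0.5058, -0.2477, 0.1689]
eef_rot: [-0.001, 0.894, 0.449, -0.0]
wrist_force: [-0.2, 0.2, -3.9]
opening: 0.31
```

```bash
python3 - <<'E'
from meas import *
o=get_obs();print({k:np.round(v,4) for k,v in o.items()})
p=cam("wrist");cv2.imwrite("pics/w5.png",p["img"])
E
```

```text
{'time_s': np.float64(7.9), 'q': array([-0.6662,  0.2362,  1.7043,  0.    ,  1.2033, -0.0261]), 'dq': array([-0.0018,  0.023 ,  0.0125,  0.0021,  0.001 , -0.0014]), 'joint_efforts': array([ 1.64000e-02, -4.81681e+01, -3.54065e+01,  8.80000e-03,
       -4.62000e-02,  1.00000e-04]), 'eef_pos': array([ 0.5058, -0.2477,  0.1689]), 'eef_rot': array([-1.000e-03,  8.937e-01,  4.487e-01, -5.000e-04]), 'wrist_force': array([-0.2206,  0.2109, -3.9103]), 'torque': array([0.0158, 0.0547, 0.0059]), 'opening': np.float64(0.3098)}
```

View pics/w5.png

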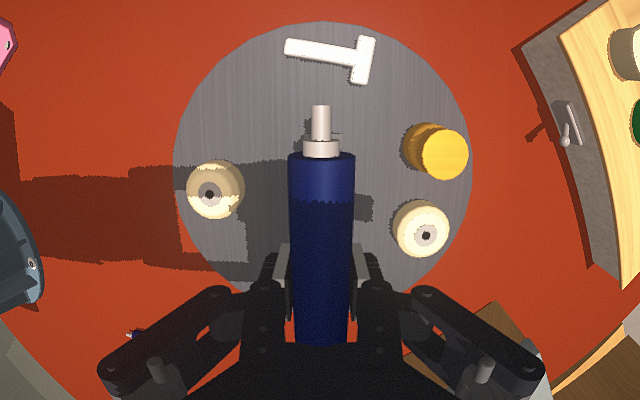

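>>> servo_tool --plan '[[[-0.003,0.025,0,0.08,-1],[-0.003,0.045,0,0.08,-1],[-0.003,0.045,0,0.08,-1],[-0.003,0.045,0,0.08,-1],[-0.003,0.045,0,0.08,-1],[-0.003,0.045,0,0.08,-1],[-0.003,0.045,0,0.08,-1],[-0.003,0.045,0,0.08,-1]]]'

```text
time_s: 8.75
eef_pos: [0.4809, 0.0934, 0.1683]
eef_rot: [-0.001, 0.706, 0.708, -0.001]
wrist_force: [0.9, 0.5, -3.1]
opening: 0.307
```

>>> servo_tool --plan '[[[-0.004,0.045,0,0.08,-1],[-0.004,0.04,0,0.056,-1],[-0.002,0.026,0,0,-1],[0,0,0,0,-1],[0,0,0,0,-1],[0,0,0,0,-1]]]'

```text
time_s: 9.35
eef_pos: [0.4721, 0.2018, 0.1691]
eef_rot: [-0.001, 0.658, 0.753, -0.001]
wrist_force: [-0.5, -0.5, -2.6]
opening: 0.312
```

```bash
python3 - <<'E'
from meas import *
o=get_obs();print({k:np.round(v,4) for k,v in o.items()})
p=cam("wrist");cv2.imwrite("pics/w6.png",p["img"]);np.savez("w6.npz",**p)
p=cam("scene");cv2.imwrite("pics/s6.png",cv2.resize(p["img"][130:260,320:470],None,fx=4,fy=4))
E
```

```text
{'time_s': np.float64(9.35), 'q': array([ 1.7260e-01,  1.2940e-01,  1.8296e+00, -4.0000e-04,  1.1848e+00,
        3.7500e-02]), 'dq': array([-0.0148, -0.0086, -0.006 ,  0.002 ,  0.0022,  0.0029]), 'joint_efforts': array([ 6.79100e-01, -4.03209e+01, -3.35244e+01,  4.81000e-02,
        1.71000e-02, -1.40000e-03]), 'eef_pos': array([0.4721, 0.2018, 0.1691]), 'eef_rot': array([-6.000e-04,  6.577e-01,  7.533e-01, -1.000e-03]), 'wrist_force': array([-0.5438, -0.4825, -2.6123]), 'torque': array([-0.062 , -0.0132, -0.0297]), 'opening': np.float64(0.3117)}
```

View pics/w6.png

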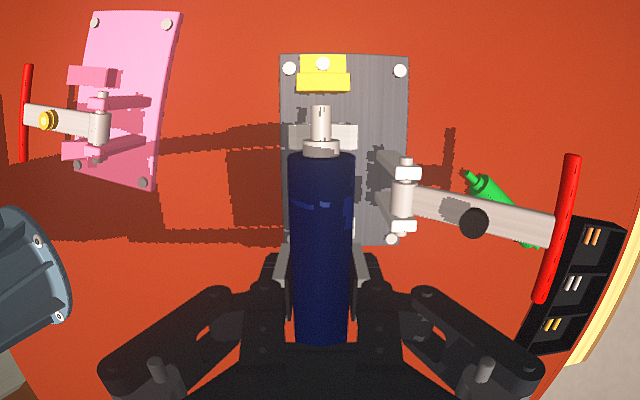

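View pics/s6.png

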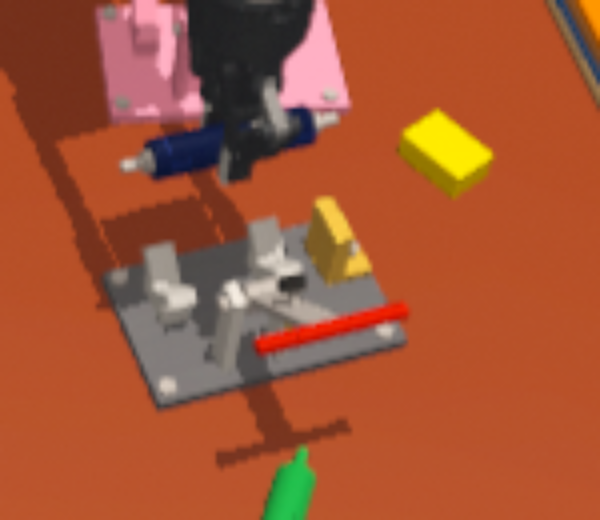

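```bash
python3 - <<'E'
import cv2
a=cv2.imread('pics/w6.png')[40:180,260:430]
a=cv2.resize(a,None,fx=4,fy=4,interpolation=cv2.INTER_CUBIC)
cv2.imwrite('pics/c6.png',a)
E
```

```text
(no output)
```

View pics/c6.png

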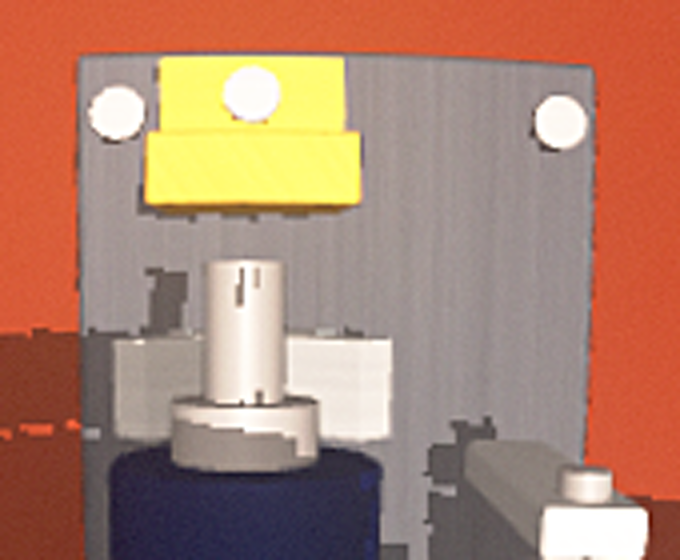

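```bash
cat > fit2.py <<'E'
import fit
from fit import *
d=np.load("w6.npz",allow_pickle=True);p6={k:d[k] for k in d.files};p6["fish"]=True
G=[(-.028,.05,.051,114,340),(.028,.05,.051,390,338),(-.028,.03,.051,116,440),(.028,.03,.051,390,438),]
S6=[(-.02,146,203),(.02,360,203)]
def res6(v):
    r=[]
    for f in G:
        a=proj(p6,W(v,f));r+=[a[0]-40-f[4]/4,a[1]-260-f[3]/4]
    for f in S6:
        a=proj(p6,W(v,(f[0],v[3],.064)));r+=[a[0]-40-f[2]/4,a[1]-260-f[1]/4]
    return r
s6=least_squares(res6,s.x)
sb=least_squares(lambda v:list(res(v))+list(res6(v)),s.x)
if __name__=="__main__":
    for q in(s,s6,sb):
        v=q.x;print(v,"home",np.round(W(v,(0,v[3]-.075,.05)),4),"stop",np.round(W(v,(0,v[3],.05)),4))
    print(np.round(res6(s6.x),2))
    tip=onz(p6,(40+262/4,260+245/4),.174);print("tip",tip)
    a=onz(p6,(40+262/4,260+245/4),.174);b=onz(p6,(40+400/4,260+243/4),.174);print(np.arctan2(*(a-b)[[1,0]]))
    v=s6.x;c,ss=np.cos(v[2]),np.sin(v[2]);D=tip[:2]-v[:2];print("tip in fixture",c*D[0]+ss*D[1],-ss*D[0]+c*D[1])
E
python3 fit2.py
```

```text
[0.47092217 0.21328396 0.13531616 0.076212  ] home [0.4708 0.2145 0.05  ] stop [0.4606 0.2888 0.05  ]
[0.47157214 0.21308931 0.14140758 0.07675151] home [0.4713 0.2148 0.05  ] stop [0.4608 0.2891 0.05  ]
[0.47116753 0.21314134 0.13623374 0.07657735] home [0.471  0.2147 0.05  ] stop [0.4608 0.289  0.05  ]
[ 0.08 -0.49  0.31  0.8  -0.29 -0.41 -0.07  0.42  0.1  -0.26 -0.09 -0.03]
tip [0.46089982 0.27808412 0.174     ]
1.6927013989718265
tip in fixture -0.0014056383458966176 0.06585019507213047
```

>>> servo_tool --plan '[[[0.001,0,-0.02,0,-1],[0,0,-0.035,0,-1],[0,0,-0.03,0,-1],[0,0,-0.02,0,-1],[0,0,-0.012,0,-1],[0,0,0,0,-1],[0,0,0,0,-1],[0,0,0,0,-1]]]'

```text
time_s: 10.25
eef_pos: [0.4749, 0.2027, 0.0547]
eef_rot: [0.001, 0.658, 0.753, 0.001]
wrist_force: [0.1, -0.0, -3.0]
opening: 0.306
```

>>> servo_tool --plan '[[[0,0,-0.002,0,-1],[0,0,-0.002,0,-1],[0,0,0,0,-1]]]'

```text
time_s: 10.55
eef_pos: [0.4736, 0.2027, 0.0494]
eef_rot: [0.0, 0.657, 0.754, 0.0]
wrist_force: [0.2, -0.4, -3.2]
opening: 0.307
```

>>> servo_tool --plan '[[[0,0,-0.001,0,-1],[0,0,0,0,-1]]]'

```text
time_s: 10.75
eef_pos: [0.4735, 0.2027, 0.0482]
eef_rot: [-0.0, 0.657, 0.754, -0.0]
wrist_force: [0.5, -0.2, -3.2]
opening: 0.304
```

>>> servo_tool --plan '[[[0,0,-0.001,0,-1],[0,0,0,0,-1]]]'

```text
time_s: 10.95
eef_pos: [0.4735, 0.2027, 0.0471]
eef_rot: [-0.0, 0.657, 0.754, -0.0]
wrist_force: [0.1, 1.2, -3.2]
opening: 0.308
```

>>> servo_tool --plan '[[[0,0,-0.001,0,-1],[0,0,0,0,-1]]]'

```text
time_s: 11.15
eef_pos: [0.4733, 0.2027, 0.0461]
eef_rot: [-0.0, 0.657, 0.754, -0.0]
wrist_force: [-1.7, 0.7, -2.3]
opening: 0.311
```

>>> servo_tool --plan '[[[-0.0005,0,-0.0005,0,-1],[0,0,0,0,-1]]]'

```text
time_s: 11.35
eef_pos: [0.4734, 0.2027, 0.0461]
eef_rot: [0.0, 0.657, 0.754, 0.0]
wrist_force: [-1.3, -0.7, 1.0]
opening: 0.307
```

>>> servo_tool --plan '[[[-0.0005,0,-0.0005,0,-1],[0,0,0,0,-1]]]'

```text
time_s: 11.55
eef_pos: [0.4734, 0.2027, 0.046]
eef_rot: [0.001, 0.657, 0.754, 0.001]
wrist_force: [-1.1, -1.3, 4.2]
opening: 0.308
```

>>> servo_tool --plan '[[[0.0004,0,0.0006,0,-1],[-0.0003,0.002,0,0,-1],[-0.0003,0.002,0,0,-1],[-0.0003,0.002,0,0,-1],[0,0,0,0,-1]]]'

```text
time_s: 12.05
eef_pos: [0.4725, 0.209, 0.046]
eef_rot: [0.0, 0.657, 0.754, 0.0]
wrist_force: [1.7, -2.6, 0.7]
opening: 0.307
```

>>> servo_tool --plan '[[[-0.0001,0.001,0,0,-1],[-0.0001,0.001,0,0,-1],[0,0,0,0,-1]]]'

```text
time_s: 12.35
eef_pos: [0.4723, 0.2108, 0.046]
eef_rot: [0.0, 0.657, 0.754, 0.0]
wrist_force: [2.5, -3.6, 1.2]
opening: 0.309
```

```bash
python3 - <<'E'
from meas import *
o=get_obs();print({k:np.round(v,4) for k,v in o.items()})
p=cam("wrist");a=cv2.resize(p["img"][40:180,260:430],None,fx=4,fy=4,interpolation=cv2.INTER_CUBIC);cv2.imwrite("pics/w7.png",a)
E
```

```text
{'time_s': np.float64(12.35), 'q': array([1.9010e-01, 3.3180e-01, 1.8817e+00, 1.0000e-04, 9.2740e-01,
       5.4000e-02]), 'dq': array([-0.0026, -0.0004,  0.0005,  0.0016, -0.0031, -0.0024]), 'joint_efforts': array([  1.8234, -41.9498, -24.2782,   0.7871,   0.7   ,   0.0816]), 'eef_pos': array([0.4723, 0.2108, 0.046 ]), 'eef_rot': array([2.000e-04, 6.574e-01, 7.535e-01, 3.000e-04]), 'wrist_force': array([ 2.4669, -3.6477,  1.1849]), 'torque': array([-0.4179, -0.4223,  0.0046]), 'opening': np.float64(0.3092)}
```

View pics/w7.png

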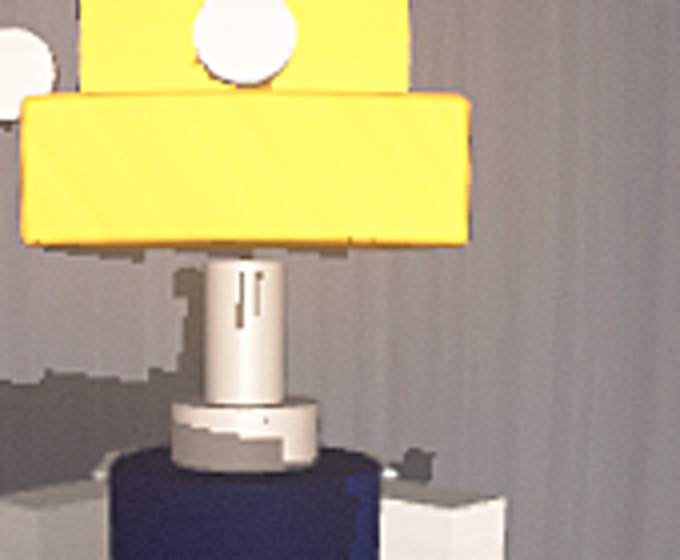

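>>> servo_tool --plan '[[[0.0004,0,0.0006,0,-1],[0,0,0,0,-1]]]'

```text
time_s: 12.6
eef_pos: [0.472, 0.211, 0.0463]
eef_rot: [-0.0, 0.657, 0.753, 0.0]
wrist_force: [2.4, 0.2, -1.7]
opening: 0.305
```

>>> servo_tool --plan '[[[-0.0001,0.0007,0,0,-1],[0,0,0,0,-1]]]'

```text
time_s: 12.8
eef_pos: [0.4719, 0.2115, 0.0463]
eef_rot: [-0.0, 0.657, 0.754, -0.0]
wrist_force: [2.4, -0.8, -1.6]
opening: 0.305
```

>>> servo_tool --plan '[[[-0.0001,0.0005,0,0,-1],[0,0,0,0,-1]]]'

```text
time_s: 13.0
eef_pos: [0.4718, 0.2119, 0.0464]
eef_rot: [-0.0, 0.657, 0.754, -0.0]
wrist_force: [2.0, -1.1, -2.2]
opening: 0.307
```

>>> servo_tool --plan '[[[0.0001,0.0005,0,0,-1],[0,0,0,0,-1]]]'

```text
time_s: 13.2
eef_pos: [0.4718, 0.2124, 0.0463]
eef_rot: [-0.0, 0.657, 0.754, -0.0]
wrist_force: [1.3, -0.6, -1.2]
opening: 0.311
```

>>> servo_tool --plan '[[[0,0.0005,0,0,-1],[0,0,0,0,-1]]]'

```text
time_s: 13.4
eef_pos: [0.4718, 0.2126, 0.0463]
eef_rot: [-0.0, 0.657, 0.754, -0.001]
wrist_force: [0.6, -3.8, -1.3]
opening: 0.311
```

>>> servo_tool --plan '[[[0,0.0005,0,0,-1],[0,0,0,0,-1]]]'

```text
time_s: 13.6
eef_pos: [0.4719, 0.2127, 0.0463]
eef_rot: [0.0, 0.657, 0.754, -0.001]
wrist_force: [0.6, -5.7, -2.6]
opening: 0.31
```

>>> servo_tool --plan '[[[-0.0001,0.0005,0,0,-1],[0,0,0,0,-1]]]'

```text
time_s: 13.8
eef_pos: [0.4719, 0.2127, 0.0462]
eef_rot: [0.0, 0.657, 0.754, -0.001]
wrist_force: [0.5, -7.8, -1.5]
opening: 0.306
```

>>> servo_tool --plan '[[[0,-0.0005,0,0,-1],[0,0,0,0,-1]]]'

```text
time_s: 14.0
eef_pos: [0.4719, 0.2126, 0.0463]
eef_rot: [0.0, 0.657, 0.754, -0.001]
wrist_force: [1.3, -6.8, -2.9]
opening: 0.312
```

>>> servo_tool --plan '[[[0,0,0,0,-1]]]'

```text
time_s: 14.1
eef_pos: [0.4719, 0.2126, 0.0463]
eef_rot: [0.0, 0.657, 0.754, -0.001]
wrist_force: [0.7, -6.6, -2.7]
opening: 0.309
```

>>> servo_tool --plan '[[[0,-0.0003,-0.0004,0,-1],[0,0,0,0,-1]]]'

```text
time_s: 14.3
eef_pos: [0.472, 0.2126, 0.0461]
eef_rot: [0.0, 0.657, 0.754, -0.0]
wrist_force: [0.9, -5.1, 0.1]
opening: 0.31
```

>>> servo_tool --plan '[[[0,0,0,0,-1]]]'

```text
time_s: 14.4
eef_pos: [0.472, 0.2126, 0.0461]
eef_rot: [0.0, 0.657, 0.754, -0.0]
wrist_force: [-0.4, -5.9, 0.4]
opening: 0.311
```

```bash
python3 - <<'E'
from meas import *
o=get_obs();print({k:np.round(v,4) for k,v in o.items()})
p=cam("wrist");a=cv2.resize(p["img"][40:180,230:400],None,fx=4,fy=4,interpolation=cv2.INTER_CUBIC);cv2.imwrite("pics/w8.png",a)
E
```

```text
{'time_s': np.float64(14.4), 'q': array([ 1.9420e-01,  3.3320e-01,  1.8792e+00, -9.0000e-04,  9.2970e-01,
        5.8400e-02]), 'dq': array([-0.0001, -0.001 ,  0.    , -0.0012, -0.0008, -0.0006]), 'joint_efforts': array([  2.5021, -43.2239, -26.818 ,   1.3935,  -0.3477,   0.1382]), 'eef_pos': array([0.472 , 0.2126, 0.0461]), 'eef_rot': array([ 1.000e-04,  6.573e-01,  7.536e-01, -5.000e-04]), 'wrist_force': array([-0.4137, -5.9072,  0.4203]), 'torque': array([-0.8713,  0.0281,  0.1291]), 'opening': np.float64(0.3109)}
```

View pics/w8.png

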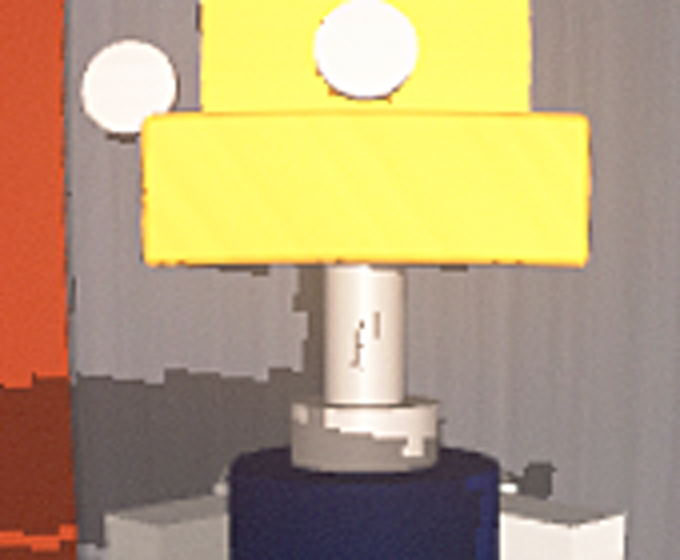

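>>> servo_tool --plan '[[[0,0,0,0,0.05],[0,0,0,0,0.05],[0,0,0,0,0.05],[0,0,0,0,0.05]]]'

```text
time_s: 14.85
eef_pos: [0.4665, 0.2128, 0.0441]
eef_rot: [-0.004, 0.657, 0.753, -0.004]
wrist_force: [-14.2, -4.2, 3.8]
opening: 0.52
```

>>> servo_tool --plan '[[[0,0,0.01,0,0.05],[0,0,0.03,0,0.05],[0,0,0.045,0,0.05],[0,0,0.045,0,0.05],[0,0,0.045,0,0.05],[0,0,0.045,0,0.05],[0,0,0.03,0,0.05],[0,0,0,0,0.05]]]'

```text
time_s: 15.65
eef_pos: [0.4748, 0.2143, 0.3027]
eef_rot: [0.003, 0.657, 0.754, 0.005]
wrist_force: [0.3, 0.2, 0.4]
opening: 0.528
```

```bash
python3 - <<'E'
from meas import *
o=get_obs();print({k:np.round(v,4) for k,v in o.items()})
p=cam("wrist");cv2.imwrite("pics/w9.png",p["img"]);np.savez("w9.npz",**p)
for th in ["handle_left","handle_right","hinge","spindle"]:
    for d in pinpoint(p,th): print(th,np.round(np.array(d["centre"])*[400,640],1),round(d["conf"],2))
p=cam("scene");np.savez("s9.npz",**p);cv2.imwrite("pics/s9.png",cv2.resize(p["img"][160:250,330:440],None,fx=6,fy=6,interpolation=cv2.INTER_CUBIC))
for th in ["handle_left","handle_right","hinge","spindle"]:
    for d in pinpoint(p,th): print(th,np.round(np.array(d["centre"])*[400,640],1),round(d["conf"],2))
E
```

```text
{'time_s': np.float64(15.65), 'q': array([1.9520e-01, 5.7000e-03, 1.6802e+00, 1.1000e-03, 1.4439e+00,
       5.8600e-02]), 'dq': array([-0.0025,  0.0501,  0.0843, -0.0014, -0.0557, -0.0003]), 'joint_efforts': array([ 2.58000e-02, -3.64442e+01, -3.59968e+01, -1.91000e-02,
        6.01200e-01, -9.00000e-04]), 'eef_pos': array([0.4748, 0.2143, 0.3027]), 'eef_rot': array([0.0032, 0.6572, 0.7537, 0.005 ]), 'wrist_force': array([0.2953, 0.2294, 0.3992]), 'torque': array([ 0.0207, -0.0309,  0.0127]), 'opening': np.float64(0.5276)}
handle_left [88.8 99.1] 0.86
handle_left [156.5 466.6] 0.83
handle_left [ 10.6 266.5] 0.53
handle_right [136.3  94.3] 0.84
handle_right [220.7 458.5] 0.57
hinge [175.8 368.4] 0.58
hinge [128.  163.9] 0.58
spindle [118.  123.2] 0.67
spindle [183.8 414. ] 0.62
handle_left [107.5 377.6] 0.65
handle_left [207.7 413.2] 0.62
handle_right [213.2 391.8] 0.94
handle_right [109.3 353. ] 0.76
hinge [136.9 376.4] 0.61
hinge [199.7 386.3] 0.55
hinge [171.1 428.1] 0.5
spindle [210.2 394.8] 0.58
spindle [122.  369.1] 0.46
```

View pics/w9.png

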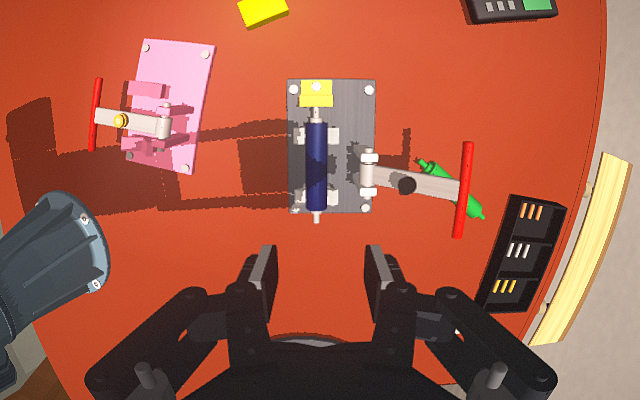

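View pics/s9.png

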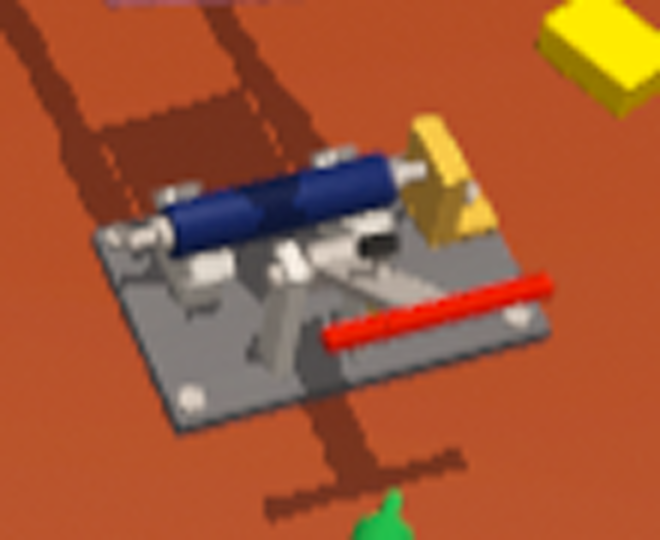

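```bash
python3 - <<'E'
from fit2 import *
def ld(n,f):
    d=np.load(n,allow_pickle=True);p={k:d[k] for k in d.files};p["fish"]=f;return p
w=ld("w9.npz",True);sc=ld("s9.npz",False);v=sb.x
def hp(th,y,r=.115): return W(v,(.06-r*np.cos(th),y,.082+r*np.sin(th)))
def red(p,box):
    hsv=cv2.cvtColor(p["img"],cv2.COLOR_BGR2HSV);m=(((hsv[...,0]<4)|(hsv[...,0]>174))&(hsv[...,1]>200)&(hsv[...,2]>120))
    k=np.zeros_like(m);k[box[0]:box[1],box[2]:box[3]]=1;m&=k;r,c=np.nonzero(m);print(len(r),r.min(),r.max(),c.min(),c.max(),r.mean(),c.mean());return r.mean(),c.mean()
cw=red(w,(120,260,440,500));cs=red(sc,(190,235,370,440))
T=tri([ray(w,cw),ray(sc,cs)]);print("bar centre tri",T)
for th in np.arange(2.3,2.7,.05):
    print(round(th,2),np.round(hp(th,0),4),np.round(np.array(proj(w,hp(th,0)))-cw,1),np.round(np.array(proj(sc,hp(th,0)))-cs,1))
E
```

```text
987 141 239 452 482 190.2836879432624 463.05065856129687
73 206 217 384 420 212.1095890410959 401.6027397260274
bar centre tri [0.61664952 0.23206978 0.15583666]
2.3 [0.6065 0.2317 0.1678] [ 3.5 -4.6] [-6.   0.1]
2.35 [0.6107 0.2323 0.1638] [ 2.4 -2.5] [-3.8  0.5]
2.4 [0.6146 0.2328 0.1597] [ 1.2 -0.7] [-1.5  0.9]
2.45 [0.6184 0.2333 0.1553] [0.1 0.7] [0.7 1.2]
2.5 [0.6219 0.2338 0.1508] [-1.1  1.8] [2.9 1.5]
2.55 [0.6252 0.2343 0.1461] [-2.3  2.6] [5.1 1.8]
2.6 [0.6282 0.2347 0.1413] [-3.5  3.1] [7.2 2. ]
2.65 [0.6311 0.2351 0.1363] [-4.7  3.4] [9.3 2.1]
2.7 [0.6336 0.2354 0.1311] [-5.9  3.4] [11.3  2.2]
```

>>> servo_tool --plan '[[[0.03,-0.003,0,0,0.05],[0.04,-0.004,0,0,0.05],[0.04,-0.004,0,0,0.05],[0.03,-0.002,0,0,0.05],[0.009,-0.001,0,0,0.05],[0,0,0,0,0.05],[0,0,0,0,0.05],[0,0,0,0,0.05]]]'

```text
time_s: 16.95
eef_pos: [0.62, 0.1995, 0.2963]
eef_rot: [-0.0, 0.657, 0.754, -0.0]
wrist_force: [0.3, -0.5, -0.6]
opening: 0.524
```

```bash
python3 - <<'E'
from meas import *
o=get_obs();print({k:np.round(v,4) for k,v in o.items() if k in('eef_pos','eef_rot','time_s')})
p=cam("wrist");cv2.imwrite("pics/w10.png",p["img"]);np.savez("w10.npz",**p)
E
```

```text
{'time_s': np.float64(16.95), 'eef_pos': array([0.62  , 0.1995, 0.2963]), 'eef_rot': array([-1.000e-04,  6.571e-01,  7.538e-01, -1.000e-04])}
```

View pics/w10.png

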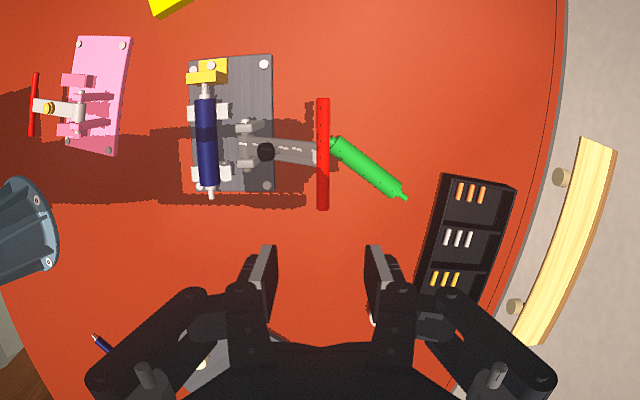

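```bash
python3 - <<'E'
from fit2 import *
def ld(n,f):
    d=np.load(n,allow_pickle=True);p={k:d[k] for k in d.files};p["fish"]=f;return p
w=ld("w10.npz",True)
for rc in((98.5,323),(210,323.2)): print(onz(w,rc,.157))
E
```

```text
[0.60962414 0.2815555  0.157     ]
[0.62374046 0.18205992 0.157     ]
```

>>> servo_tool --plan '[[[0.0015,-0.001,-0.02,0,0.05],[0,0,-0.04,0,0.05],[0,0,-0.04,0,0.05],[0,0,-0.025,0,0.05],[0,0,-0.011,0,0.05],[0,0,0,0,0.05],[0,0,0,0,0.05],[0,0,0,0,0.05]]]'

```text
time_s: 17.8
eef_pos: [0.6239, 0.1984, 0.1626]
eef_rot: [0.001, 0.657, 0.754, 0.001]
wrist_force: [0.6, -0.8, 0.4]
opening: 0.529
```

```bash
python3 - <<'E'
from meas import *
o=get_obs();print({k:np.round(v,4) for k,v in o.items() if k in('eef_pos','eef_rot','time_s','wrist_force')})
p=cam("wrist");cv2.imwrite("pics/w11.png",p["img"])
E
```

```text
{'time_s': np.float64(17.8), 'eef_pos': array([0.6239, 0.1984, 0.1626]), 'eef_rot': array([0.0013, 0.6574, 0.7536, 0.0015]), 'wrist_force': array([ 0.5743, -0.7506,  0.3894])}
```

View pics/w11.png

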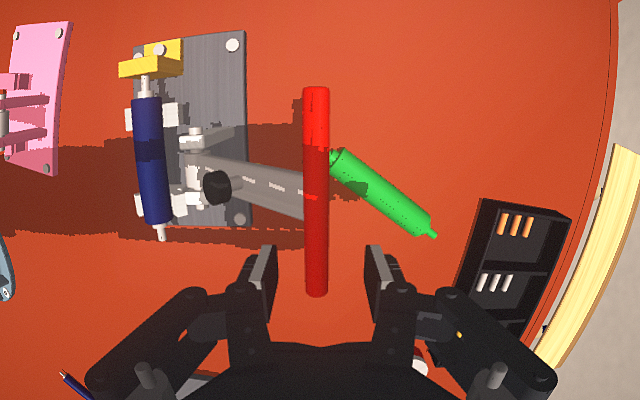

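>>> servo_tool --plan '[[[0,0,0,0,-1],[0,0,0,0,-1],[0,0,0,0,-1],[0,0,0,0,-1],[0,0,0,0,-1],[0,0,0,0,-1]]]'

```text
time_s: 18.45
eef_pos: [0.6223, 0.1981, 0.1606]
eef_rot: [-0.0, 0.657, 0.754, -0.0]
wrist_force: [-5.2, -1.3, 6.6]
opening: 0.115
```

```bash
python3 - <<'E'
from fit2 import *
v=sb.x;c,s_=np.cos(v[2]),np.sin(v[2])
th=2.43;th0=th;N=20
T=np.linspace(2.43,0.40,N+1)
P=np.array([W(v,(.06-.115*np.cos(t),-.034,.082+.115*np.sin(t))) for t in T])
print(P[0],P[-1]);print(np.round(np.diff(P,axis=0),4).tolist())
E
```

```text
[0.62151441 0.19943335 0.15709969] [0.43028864 0.17321957 0.12678311]
[[-0.008, -0.0011, 0.0084], [-0.0088, -0.0012, 0.0076], [-0.0095, -0.0013, 0.0066], [-0.0101, -0.0014, 0.0056], [-0.0106, -0.0015, 0.0046], [-0.011, -0.0015, 0.0035], [-0.0113, -0.0016, 0.0023], [-0.0115, -0.0016, 0.0011], [-0.0116, -0.0016, -0.0], [-0.0115, -0.0016, -0.0012], [-0.0113, -0.0016, -0.0024], [-0.011, -0.0015, -0.0035], [-0.0106, -0.0015, -0.0046], [-0.0101, -0.0014, -0.0057], [-0.0095, -0.0013, -0.0067], [-0.0087, -0.0012, -0.0076], [-0.0079, -0.0011, -0.0085], [-0.007, -0.001, -0.0093], [-0.0061, -0.0008, -0.0099], [-0.005, -0.0007, -0.0105]]
```

Pinched, with the opening at 0.115 (about 10–12 mm). I'm swinging it slowly along the arc.

>>> servo_tool --plan '[[[-0.008,-0.001,0.0084,0,-1],[-0.0088,-0.0012,0.0076,0,-1],[-0.0095,-0.0013,0.0066,0,-1],[-0.0101,-0.0014,0.0056,0,-1],[0,0,0,0,-1]]]'

```text
time_s: 18.95
eef_pos: [0.5878, 0.1933, 0.1896]
eef_rot: [0.002, 0.657, 0.753, 0.002]
wrist_force: [3.3, 1.0, 3.0]
opening: 0.109
```

>>> servo_tool --plan '[[[-0.0106,-0.0015,0.0046,0,-1],[-0.011,-0.0015,0.0035,0,-1],[-0.0113,-0.0016,0.0023,0,-1],[-0.0115,-0.0016,0.0011,0,-1],[-0.0116,-0.0016,0,0,-1],[-0.0115,-0.0016,-0.0012,0,-1],[0,0,0,0,-1]]]'

```text
time_s: 19.65
eef_pos: [0.5239, 0.1845, 0.2046]
eef_rot: [0.005, 0.657, 0.753, 0.006]
wrist_force: [4.0, 1.4, 19.0]
opening: 0.107
```

>>> servo_tool --plan '[[[-0.0113,-0.0016,-0.0024,0,-1],[-0.011,-0.0015,-0.0035,0,-1],[-0.0106,-0.0015,-0.0046,0,-1],[-0.0101,-0.0014,-0.0057,0,-1],[0,0,0,0,-1]]]'

```text
time_s: 20.15
eef_pos: [0.4778, 0.1783, 0.1864]
eef_rot: [0.002, 0.657, 0.754, 0.003]
wrist_force: [-5.1, 0.2, 19.9]
opening: 0.107
```

>>> servo_tool --plan '[[[-0.0095,-0.0013,-0.0067,0,-1],[-0.0087,-0.0012,-0.0076,0,-1],[-0.0079,-0.0011,-0.0085,0,-1],[-0.007,-0.001,-0.0093,0,-1],[-0.0061,-0.0008,-0.0099,0,-1],[0,0,0,0,-1],[0,0,0,0,-1]]]'

```text
time_s: 20.85
eef_pos: [0.4367, 0.1729, 0.1409]
eef_rot: [0.0, 0.657, 0.754, 0.001]
wrist_force: [-3.9, 1.7, 6.0]
opening: 0.11
```

```bash
python3 - <<'E'
from meas import *
o=get_obs();print({k:np.round(v,4) for k,v in o.items() if k in('eef_pos','eef_rot','time_s','wrist_force','torque')})
p=cam("wrist");cv2.imwrite("pics/w12.png",p["img"])
p=cam("scene");cv2.imwrite("pics/s12.png",cv2.resize(p["img"][130:250,330:450],None,fx=5,fy=5,interpolation=cv2.INTER_CUBIC))
E
```

```text
{'time_s': np.float64(20.85), 'eef_pos': array([0.4367, 0.1729, 0.1409]), 'eef_rot': array([1.000e-04, 6.573e-01, 7.536e-01, 7.000e-04]), 'wrist_force': array([-3.8624,  1.697 ,  6.0401]), 'torque': array([0.4485, 0.0055, 0.1933])}
```

View pics/w12.png

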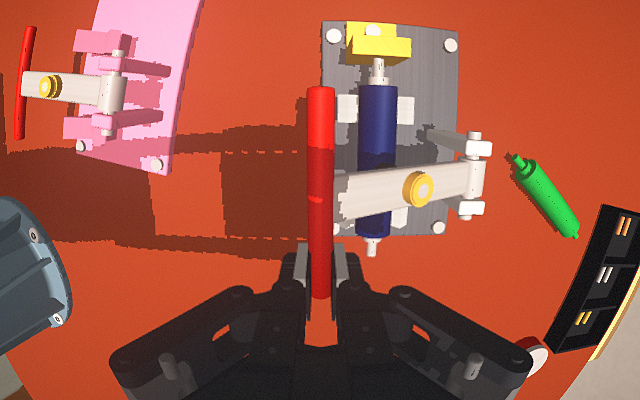

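View pics/s12.png

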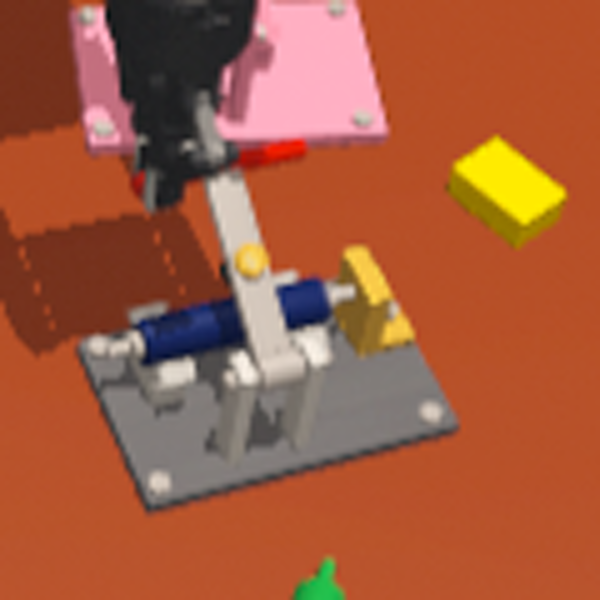

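>>> servo_tool --plan '[[[-0.0045,-0.0006,-0.0085,0,-1],[-0.0035,-0.0005,-0.009,0,-1],[-0.0025,-0.0003,-0.0092,0,-1],[0,0,0,0,-1],[0,0,0,0,-1]]]'

```text
time_s: 21.45
eef_pos: [0.4262, 0.1709, 0.1133]
eef_rot: [0.0, 0.658, 0.753, 0.0]
wrist_force: [3.8, 1.1, -6.0]
opening: 0.112
```

>>> servo_tool --plan '[[[0,0,0,0,-0.4],[0,0,0,0,-0.4],[0,0,0,0,-0.4],[0,0,0.02,0,-0.4],[0,0,0.02,0,-0.4],[0,0,0.01,0,-1],[0,0,0,0,-1],[0,0,0,0,-1]]]'

```text
time_s: 22.25
eef_pos: [0.4257, 0.1709, 0.1633]
eef_rot: [-0.0, 0.657, 0.754, -0.0]
wrist_force: [-0.8, -0.0, 0.5]
opening: -0.0
```

```bash
python3 - <<'E'
from fit2 import *
o=get_obs();print({k:np.round(v,4) for k,v in o.items() if k in('eef_pos','eef_rot','time_s','wrist_force','torque','opening')})
p=cam("wrist");cv2.imwrite("pics/w13.png",p["img"]);np.savez("w13.npz",**p)
E
```

```text
{'time_s': np.float64(22.25), 'eef_pos': array([0.4257, 0.1709, 0.1633]), 'eef_rot': array([-1.000e-04,  6.574e-01,  7.535e-01, -1.000e-04]), 'wrist_force': array([-0.7844, -0.02  ,  0.4771]), 'torque': array([-0.0078, -0.027 ,  0.0104]), 'opening': np.float64(-0.0003)}
```

View pics/w13.png

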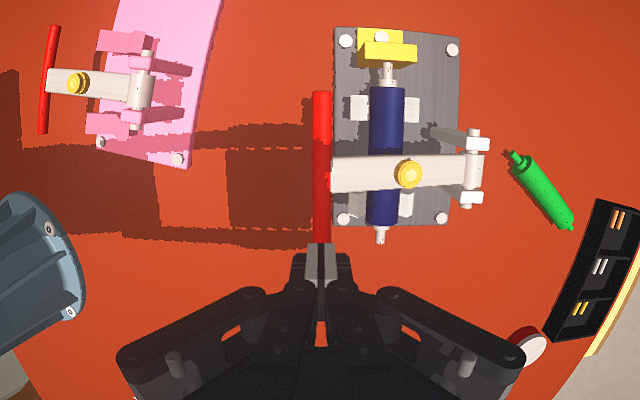

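>>> servo_tool --plan '[[[-0.002,-0.0003,-0.015,0,-1],[0,0,-0.012,0,-1],[0,0,-0.003,0,-1],[0,0,0,0,-1],[0,0,0,0,-1]]]'

```text
time_s: 22.8
eef_pos: [0.4239, 0.1707, 0.1334]
eef_rot: [-0.0, 0.657, 0.754, -0.0]
wrist_force: [0.9, -0.3, 0.2]
opening: -0.002
```

>>> servo_tool --plan '[[[0,0,-0.002,0,-1],[0,0,-0.002,0,-1],[0,0,0,0,-1]]]'

```text
time_s: 23.1
eef_pos: [0.4241, 0.1707, 0.1302]
eef_rot: [0.0, 0.657, 0.754, -0.0]
wrist_force: [-2.1, -0.7, 5.7]
opening: -0.001
```

>>> servo_tool --plan '[[[0,0,-0.002,0,-1],[0,0,-0.002,0,-1],[0,0,0,0,-1]]]'

```text
time_s: 23.4
eef_pos: [0.4231, 0.1706, 0.1259]
eef_rot: [-0.001, 0.657, 0.754, -0.001]
wrist_force: [-5.7, -0.6, 8.1]
opening: -0.002
```

>>> servo_tool --plan '[[[0,0,-0.001,0,-1],[0,0,-0.001,0,-1],[0,0,-0.001,0,-1]]]'

```text
time_s: 23.7
eef_pos: [0.4225, 0.1705, 0.1229]
eef_rot: [-0.001, 0.657, 0.754, -0.002]
wrist_force: [-8.4, -2.3, 11.1]
opening: -0.002
```

>>> servo_tool --plan '[[[0,0,-0.001,0,-1],[0,0,-0.001,0,-1]]]'

```text
time_s: 23.9
eef_pos: [0.4225, 0.1705, 0.1209]
eef_rot: [-0.001, 0.657, 0.754, -0.002]
wrist_force: [-8.1, -1.5, 10.8]
opening: -0.0
```

>>> servo_tool --plan '[[[0,0,-0.001,0,-1],[0,0,-0.001,0,-1]]]'

```text
time_s: 24.1
eef_pos: [0.4224, 0.1705, 0.1188]
eef_rot: [-0.001, 0.657, 0.754, -0.002]
wrist_force: [-8.1, -2.4, 10.1]
opening: -0.002
```

>>> servo_tool --plan '[[[0,0,-0.001,0,-1],[0,0,-0.001,0,-1]]]'

```text
time_s: 24.3
eef_pos: [0.4226, 0.1706, 0.1169]
eef_rot: [-0.001, 0.657, 0.754, -0.001]
wrist_force: [-8.4, -1.4, 9.8]
opening: 0.0
```

>>> servo_tool --plan '[[[-0.0015,-0.0002,-0.001,0,-1],[0,0,-0.001,0,-1]]]'

```text
time_s: 24.5
eef_pos: [0.4221, 0.1705, 0.1153]
eef_rot: [-0.0, 0.657, 0.754, -0.0]
wrist_force: [-5.2, -1.0, 9.3]
opening: 0.004
```

>>> servo_tool --plan '[[[-0.0003,0,-0.001,0,-1],[-0.0003,0,-0.001,0,-1]]]'

```text
time_s: 24.7
eef_pos: [0.4218, 0.1705, 0.1134]
eef_rot: [-0.0, 0.657, 0.754, -0.0]
wrist_force: [-4.2, -0.9, 8.0]
opening: 0.001
```

>>> servo_tool --plan '[[[-0.0001,0,-0.001,0,-1],[-0.0001,0,-0.001,0,-1]]]'

```text
time_s: 24.9
eef_pos: [0.4215, 0.1705, 0.1114]
eef_rot: [-0.0, 0.657, 0.754, -0.0]
wrist_force: [-4.9, -3.1, 9.7]
opening: 0.002
```

```bash
python3 - <<'E'
from fit2 import *
o=get_obs();print(np.round(o['wrist_force'],2))
p=cam("wrist");cv2.imwrite("pics/w14.png",p["img"])
o=get_obs();print(np.round(o['wrist_force'],2))
p=cam("scene");cv2.imwrite("pics/s14.png",cv2.resize(p["img"][150:240,345:435],None,fx=6,fy=6,interpolation=cv2.INTER_CUBIC))
o=get_obs();print(np.round(o['wrist_force'],2))
E
```

```text
[-4.86 -3.08  9.71]
[-4.39 -0.3   8.43]
[-4.91 -1.49  8.05]
```

View pics/w14.png

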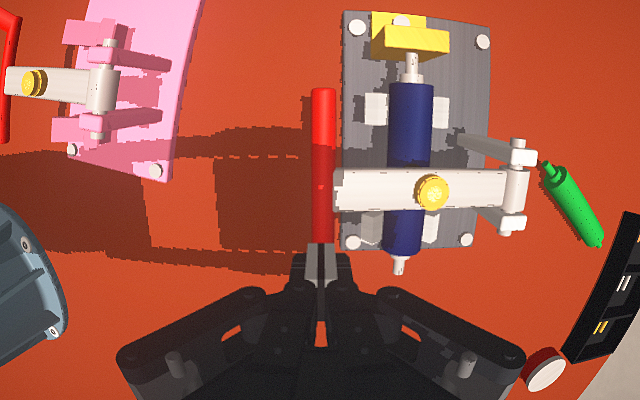

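View pics/s14.png

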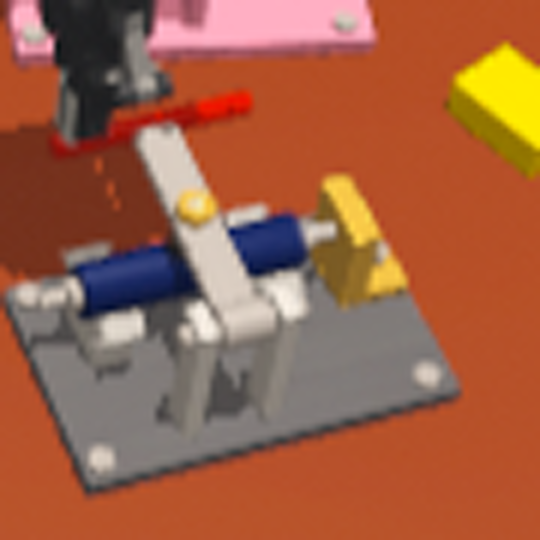

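>>> servo_tool --plan '[[[-0.0003,0,-0.001,0,-1],[-0.0001,0,-0.001,0,-1]]]'

```text
time_s: 25.2
eef_pos: [0.4213, 0.1704, 0.1097]
eef_rot: [0.0, 0.657, 0.754, -0.0]
wrist_force: [-5.7, -2.9, 12.7]
opening: -0.002
```

>>> servo_tool --plan '[[[-0.0001,0,-0.001,0,-1],[-0.0001,0,-0.001,0,-1]]]'

```text
time_s: 25.4
eef_pos: [0.4212, 0.1704, 0.108]
eef_rot: [0.0, 0.657, 0.754, -0.0]
wrist_force: [-6.9, -2.0, 15.7]
opening: 0.0
```

>>> servo_tool --plan '[[[-0.0001,0,-0.001,0,-1],[-0.0001,0,-0.001,0,-1]]]'

```text
time_s: 25.6
eef_pos: [0.4211, 0.1704, 0.1062]
eef_rot: [0.0, 0.657, 0.754, -0.0]
wrist_force: [-7.5, -3.1, 20.1]
opening: 0.005
```

The last press overshot: push is 20 N against about 9.5 N of drag, so I estimate 16–20 N on the foot. I'll pinch the bar and ease it back up about 2 mm.

>>> servo_tool --plan '[[[0,0,0.01,0,-1],[0,0,0.03,0,-0.4],[0,0,0,0,-0.4],[0,0,0,0,-0.4],[0,0,0,0,-0.4]]]'

```text
time_s: 26.1
eef_pos: [0.4205, 0.1704, 0.1441]
eef_rot: [-0.0, 0.657, 0.753, -0.0]
wrist_force: [0.4, -0.6, -0.3]
opening: 0.297
```

```bash
python3 - <<'E'
from fit2 import *
o=get_obs();print({k:np.round(v,4) for k,v in o.items() if k in('eef_pos','time_s','wrist_force','opening')})
p=cam("wrist");cv2.imwrite("pics/w15.png",p["img"]);np.savez("w15.npz",**p)
E
```

```text
{'time_s': np.float64(26.1), 'eef_pos': array([0.4205, 0.1704, 0.1441]), 'wrist_force': array([ 0.4064, -0.6036, -0.3134]), 'opening': np.float64(0.2968)}
```

View pics/w15.png

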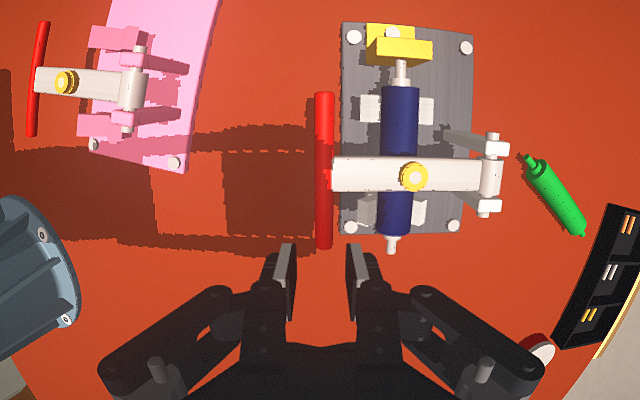

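>>> servo_tool --plan '[[[0.0005,0,-0.02,0,-0.4],[0,0,-0.02,0,-0.4],[0,0,-0.01,0,-0.4],[0,0,-0.003,0,-0.4],[0,0,0,0,-0.4],[0,0,0,0,-0.4]]]'

```text
time_s: 26.75
eef_pos: [0.4219, 0.1706, 0.0922]
eef_rot: [0.0, 0.657, 0.754, 0.0]
wrist_force: [-0.7, 0.5, 0.5]
opening: 0.302
```

>>> servo_tool --plan '[[[0,0,0,0,-1],[0,0,0,0,-1],[0,0,0,0,-1],[0,0,0,0,-1]]]'

```text
time_s: 27.15
eef_pos: [0.4223, 0.1706, 0.0926]
eef_rot: [0.001, 0.657, 0.754, 0.001]
wrist_force: [0.8, 0.3, 7.0]
opening: 0.113
```

>>> servo_tool --plan '[[[0,0,0.001,0,-1],[0,0,0.0005,0,-1],[0,0,0,0,-1]]]'

```text
time_s: 27.45
eef_pos: [0.4223, 0.1706, 0.0934]
eef_rot: [0.001, 0.657, 0.753, 0.001]
wrist_force: [5.2, 1.1, -2.5]
opening: 0.111
```

>>> servo_tool --plan '[[[0,0,0.001,0,-1],[0,0,0,0,-1]]]'

```text
time_s: 27.65
eef_pos: [0.4223, 0.1706, 0.0944]
eef_rot: [0.001, 0.658, 0.753, 0.001]
wrist_force: [5.4, 1.2, -2.5]
opening: 0.113
```

>>> servo_tool --plan '[[[0,0,0.0005,0,-1],[0,0,0,0,-1]]]'

```text
time_s: 27.85
eef_pos: [0.4223, 0.1706, 0.0947]
eef_rot: [0.001, 0.658, 0.753, 0.001]
wrist_force: [6.8, 1.1, -4.7]
opening: 0.11
```

>>> servo_tool --plan '[[[0,0,0,0,-0.4],[0,0,0,0,-0.4],[0,0,0,0,-0.4],[0,0,0.015,0,-0.4],[0,0,0.02,0,-0.4],[0,0,0,0,-1],[0,0,0,0,-1],[0,0,0,0,-1]]]'

```text
time_s: 28.65
eef_pos: [0.4206, 0.1704, 0.1287]
eef_rot: [-0.001, 0.657, 0.754, -0.001]
wrist_force: [0.3, 0.4, -0.8]
opening: -0.001
```

```bash
python3 - <<'E'
from fit2 import *
o=get_obs();print({k:np.round(v,4) for k,v in o.items() if k in('eef_pos','time_s','wrist_force','opening')})
E
```

```text
{'time_s': np.float64(28.65), 'eef_pos': array([0.4206, 0.1704, 0.1287]), 'wrist_force': array([ 0.3398,  0.367 , -0.8336]), 'opening': np.float64(-0.0008)}
```

>>> servo_tool --plan '[[[0.001,0,-0.01,0,-1],[0,0,-0.008,0,-1],[0,0,0,0,-1],[0,0,0,0,-1]]]'

```text
time_s: 29.05
eef_pos: [0.4218, 0.1704, 0.1109]
eef_rot: [-0.001, 0.657, 0.754, -0.001]
wrist_force: [0.5, 1.1, 0.6]
opening: -0.002
```

>>> servo_tool --plan '[[[0,0,-0.001,0,-1],[0,0,0,0,-1]]]'

```text
time_s: 29.25
eef_pos: [0.4225, 0.1705, 0.1108]
eef_rot: [0.0, 0.657, 0.754, 0.0]
wrist_force: [-0.2, 0.3, -0.2]
opening: 0.003
```

>>> servo_tool --plan '[[[0,0,-0.0005,0,-1],[0,0,0,0,-1]]]'

```text
time_s: 29.45
eef_pos: [0.4225, 0.1705, 0.1103]
eef_rot: [0.0, 0.657, 0.754, 0.0]
wrist_force: [-0.5, -0.1, 0.0]
opening: 0.001
```

>>> servo_tool --plan '[[[0,0,-0.0007,0,-1],[0,0,0,0,-1]]]'

```text
time_s: 29.65
eef_pos: [0.4224, 0.1705, 0.1095]
eef_rot: [0.0, 0.657, 0.754, 0.0]
wrist_force: [-0.6, 1.4, -0.2]
opening: -0.001
```

>>> servo_tool --plan '[[[0,0,-0.0007,0,-1],[0,0,0,0,-1]]]'

```text
time_s: 29.85
eef_pos: [0.4224, 0.1705, 0.1088]
eef_rot: [0.0, 0.657, 0.754, 0.0]
wrist_force: [-0.6, 0.2, -0.2]
opening: -0.001
```

>>> servo_tool --plan '[[[0,0,-0.0005,0,-1],[0,0,0,0,-1]]]'

```text
time_s: 30.05
eef_pos: [0.4225, 0.1705, 0.1086]
eef_rot: [0.0, 0.657, 0.754, 0.0]
wrist_force: [-2.1, -1.1, 3.8]
opening: -0.001
```

>>> servo_tool --plan '[[[0,0,-0.0005,0,-1],[0,0,0,0,-1]]]'

```text
time_s: 30.25
eef_pos: [0.4225, 0.1705, 0.1085]
eef_rot: [0.0, 0.657, 0.754, -0.0]
wrist_force: [-4.2, -0.8, 8.2]
opening: -0.001
```

>>> servo_tool --plan '[[[0,0,-0.0005,0,-1],[0,0,0,0,-1]]]'

```text
time_s: 30.45
eef_pos: [0.4226, 0.1705, 0.1083]
eef_rot: [0.0, 0.657, 0.754, -0.0]
wrist_force: [-4.6, -1.4, 12.8]
opening: 0.004
```

>>> servo_tool --plan '[[[0,0,-0.0004,0,-1],[0,0,0,0,-1]]]'

```text
time_s: 30.65
eef_pos: [0.4226, 0.1705, 0.1081]
eef_rot: [0.0, 0.657, 0.754, -0.0]
wrist_force: [-4.7, -1.3, 15.0]
opening: 0.001
```

>>> servo_tool --plan '[[[0,0,0.01,0,-1],[0,0,0.04,0,-1],[0,0,0.045,0,-1],[0,0,0.04,0,-1],[0,0,0.01,0,-1],[0,0,0,0,-1],[0,0,0,0,-1],[0,0,0,0,-1]]]'

```text
time_s: 31.45
eef_pos: [0.4212, 0.1703, 0.2498]
eef_rot: [-0.001, 0.657, 0.753, -0.001]
wrist_force: [0.7, -0.1, -0.8]
opening: -0.001
```

```bash
python3 - <<'E'
from fit2 import *
o=get_obs();print({k:np.round(v,4) for k,v in o.items() if k in('eef_pos','time_s','wrist_force','opening')})
p=cam("wrist");cv2.imwrite("pics/w16.png",p["img"][:270])
a=cv2.resize(p["img"][50:230,280:480],None,fx=3.5,fy=3.5,interpolation=cv2.INTER_CUBIC);cv2.imwrite("pics/w16c.png",a[:600,:])
p=cam("scene");cv2.imwrite("pics/s16.png",p["img"])
E
```

```text
{'time_s': np.float64(31.45), 'eef_pos': array([0.4212, 0.1703, 0.2498]), 'wrist_force': array([ 0.6919, -0.0718, -0.7831]), 'opening': np.float64(-0.0006)}
```

View pics/w16c.png

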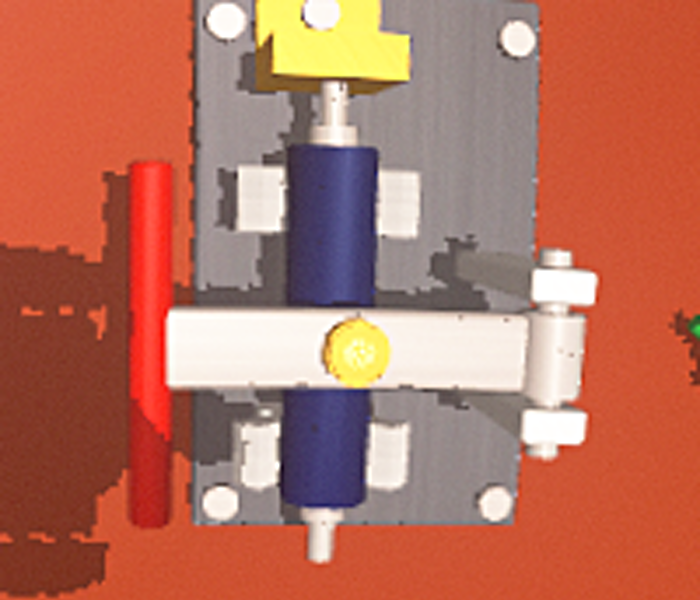

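View pics/s16.png

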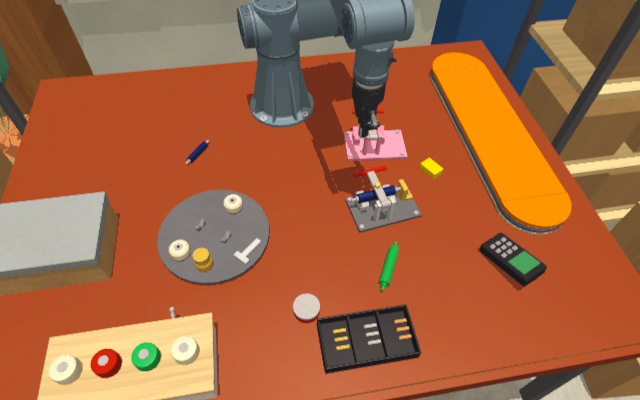

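The hanger stub meets the stop face in the enlarged crop (at 335, 85). The strap lies level over the bar, and the bystanders are where they were.

```bash
python3 -c "
from bench import *
print(hand_in())"
```

```text
the job is handed in; nothing more can be done
None
```

The hanger is lying in the V against the brass stop and the strap is clamped on it. I handed the job in at about 31.5 s; it returned no verdict.

- **Placing:** I took the large navy hanger from the turntable and lowered it into the grey fixture's V until the wrist force showed it seated. I then slid it onto the stop. The wrist read up to 7.8 N at one point, and I eased it back to about 5–6 N before letting go.
- **Clamping:** I swung the strap over by its handle and pressed it down with closed fingertips. The press overshot: I estimate the foot reached 16–20 N, so I pinched the bar and eased it back about 2.4 mm. A final press to 15 N at the handle puts the foot at about 10–11 N, and its travel past first contact gives the same figure. Both figures rest on an estimated contact point and drag, so allow 1–2 N either way.
- **Odd readings:** As the gripper opened after placing, it read about 14 N sideways, probably a finger brushing the hinge post. The sideways force at the handle ran up to 8 N while I was pressing.
- **Last pictures:** The stub touches the stop, the strap is level over the bar, the other goods look unmoved and the arm is clear. I did not measure the force on the stop again after letting go.

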